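Put the charging kit away and shut the cubby gate

ROBOT

A 6-joint arm with a two-finger parallel gripper is mounted at the origin on the work surface. World frame = base frame: x ahead of the robot, y to its left, z up, the work surface at z = 0. Lengths are in m, angles in degrees, forces in N, time in s.
With the tool pointing down it reaches from about 0.25 to 0.725 m from the base axis. Payload 9.7 kg.
Tool frame: the origin (TCP) lies midway between the tips of the shut fingers; the grasp point (between the pads) lies 19 mm behind it (bot.grasp_offset is the distance from the TCP to the grasp point, in m); z points along the fingers, x is the direction in which the jaws open and shut, and the axes are right-handed (so a half turn about z gives the same grasp; the last joint's range is limited). The gripper opens to 85 mm and grips with 20 to 120 N. Pads are 22 mm wide; open, the fingers measure 114 mm over their backs; the gripper's body (76 mm by 85 mm) begins 54 mm behind the grasp point. The pads swing forward as they close: fully open they stand 13 mm farther back than shut.
Start: joints at [-67.208, 4.979, 10.078, 95.1, 0, 90], TCP at [0.213, -0.507, 0.231] pointing down, gripper open.
Joint ranges: [-179.16, 179.16], [-48.56, 103.87], [-65.8, 70.77], [-126.05, 130.52], [-82.76, 87.17], [-180, 180]. Speed limits (degrees/s): [127.2, 127.2, 147.25, 180, 180, 180].

INTERFACE

Orientations are given as [roll, pitch, yaw] about the fixed x, y, z axes, in that order (R = Rz(yaw) Ry(pitch) Rx(roll)).
In Python, from workcell import bot gives the robot as it stands.
- The arm moves only by the tool send_rows, never from a script. Its argument "targets" is a list of rows, each a list of 5 numbers: the closure, from 0 (fully open) to 1 (shut), then the shift along the world's x, y, z in mm, then the turn about the world's z in degrees. A call has 1 to 10 rows; each row is the pose to reach, as a shift and turn from the pose commanded when the call began; what a row does not reach only later rows make up. A row lasts 1/8 s, in which the tool goes at most 62.5 mm and 10.7 degrees, less where a joint would pass 70% of its speed; a pose out of reach is approached as far as the arm can. A call with a gripper value outside its range is refused whole. The fingers move at their own pace and stop on an object; "squeeze" is the grip in N (left out, the last holds). Time passes only in rows, so rows that repeat a pose let the fingers close. It gives the time, the measured TCP pose, the force and the opening at its end, in the units of the state.
- bot.get_obs(): the state, without advancing time (a new reading comes with each control period).
- bot.camera(name): name is "scene" or "top" or "wrist"; returns a dict with "pixels" (384x512x3 uint8, red, green, blue), "intrinsics" (3x3 intrinsics, pixels), "view" (4x4, takes a point from world to camera coordinates); the wrist camera has in their place "mount" (4x4, takes a point from camera to tool coordinates, whose origin is the TCP and whose axes are the tool frame's). Camera axes: x right, y down, z forward; pixel columns grow to the right and rows downward; lengths in m; the calibration is good to about 2 mm. The wrist camera is an equidistant fisheye: a pixel r from the principal point sees the ray r / f radians off the axis. A picture is of the moment at which its call begins: read the wrist's pose just before it. There is no depth.
- bot.job_done(): hands the job in, once; it reports no verdict.
The state is a dict: "time": time; "q": joint angles; "qd": joint speeds; "joint_efforts": joint torques, N m; "ee_pos": TCP position; "tcp_rot": TCP orientation; "wrist_force": force on the tool from outside, world axes, zero at the start; "torque": the same for the moment, N m; "opening": finger opening in m.
Only numpy, scipy, OpenCV 4.12 (cv2) and the standard library are available. Lean on these libraries where they do the work, as an engineer would, in place of code of your own. Each camera call takes 0.05 s, during which the arm holds its last target.

TASK

Put the charging kit away in the open-topped pine cubby: set the green box gently on the grey box that stands there and then the yellow box on the green one, each with its four corner feet down in the recesses of the lid below. Then take the round charging pad out of the walnut phone stand and stand it upright in the middle slot of the cubby's wire rack, and last swing the white gate fully shut. Leave the grey box and everything else where it is.

Things in the scene. Friction and masses are not known exactly. Their poses are not given: they have to be found in the camera images.
- grey_box_c (a point): Centre (26 mm above its underside) of the grey box already in the cubby, about 0.8 kg. All three boxes have a lid of a deeper shade: 120 mm long (own x), 62 wide (own y), 52 high with feet (z up), straight sides; four domed round black feet 6 mm high, 13 mm across, at x +-46, y +-18 mm, and in the lid at the same places four square 17 mm recesses, 5 mm deep, dark floors.
- green_box_c (a point): Centre (half-way up, 26 mm above its underside) of the loose green box, about 0.35 kg, on the table; same shape as the grey box. With its feet home in the grey lid's recesses its centre is 47 mm above the grey box's; sideways play about 2 mm, either way round fits. Grasp across the 62 mm width (own y).
- yellow_box_c (a point): Centre (half-way up, 26 mm above its underside) of the loose yellow box, about 0.28 kg, on the table; same shape as the grey box, also 47 mm above the box below when its feet are home. Grasp across the 62 mm width (own y). It and the green box may swap places.
- pad_c (a point): Centre of the round charging pad, black with white faces: 90 mm diameter, 12 mm thick, 0.12 kg; own x = the disc's axis (level); it may have turned about it. It starts upright in the slot of the fixed walnut phone stand (base 90 x 110 mm, cheeks up to 38 and 52 mm above the table), centre 58 mm and top 103 mm above the table. Pinch the top across the thickness and lift straight up.
- rack_seat (a point): Where the pad's centre is when seated in the middle of the three slots of the fixed chrome wire rack in the cubby, 67 mm above the table. Axes of the cubby: x from the gate to the back wall = the pad's axis when seated (either way round), y to the gate's hinge side, z up. Slot 17 mm wide along x, tine tops 60 mm above the table; the pad's rim rests on two rails 50 mm apart.
- cubby: Fixed open-topped pine cubby, same axes as rack_seat. Origin on the table, under the middle of its floor. Inside 220 mm deep (x), 260 mm wide (y), floor 15 mm above the table; side walls 75 mm high, back wall 110 mm. Rack seat at x 0, y -65 mm; grey box at about x 10, y +65 mm, long way along x; a key lies between them.
- gate_hinge (a point): Point on the gate's upright hinge axis, 39 mm above the table; axes as rack_seat, does not turn with the gate. White picket gate leaf: 14 mm thick (7 mm either side of the axis), 262 mm long, from 6 to 72 mm above the table. Shut, it runs from the hinge along -y of this frame; it opens outwards, to -x.
- gate (a joint): Gate angle, rad: 0 shut (against its stop), 1.6 wide open; starts 1.15 to 1.5 open. At angle a the leaf points along (-sin a, -cos a) in gate_hinge's x, y. Light friction (under 1 N at the free end); stays where it is left.
- tablet: Bystander: purple kids' tablet lying flat, 200 x 145 x 18 mm; origin under its centre.
- mug: Bystander: blue ceramic mug, 80 mm across, 90 mm high, handle at own +y; origin under its centre.
- ball_center (a point): Bystander: centre of the orange ball, 60 mm across, on a walnut ring.
- key: Bystander: chrome bike key, about 56 mm long (own x), 5 mm thick, on the cubby floor between rack and boxes; origin under its middle.
- powerbank: Bystander: black power bank, 140 x 70 x 22 mm; origin under its centre.
- glasses_case: Bystander: dark teal glasses case, 155 x 58 x 40 mm; origin under its centre.
Not all that is in view belongs to the job. Of the things that look like the part that bears yellow_box_c, the smaller one is meant. Of the things that look like the part that bears green_box_c, take the one that is farthest from the robot's base at the start.

How it is judged:
By the outcome, as a careful person would: the job done as asked, in the order asked, and still so for the second after the job is handed in, with the robot touching nothing.
It also fails if it takes over 72 s, if anything falls off the work surface, if the arm or the gripper's body presses on something with over 40 N, if the wrist force passes 120 N, or if a joint passes its speed limit or range.

## Working session

There is one attempt and no reset: what is moved stays moved. The work goes in short steps, Python scripts to look and compute and a tool call to move; the robot and the scene stay as the last step left them, time stands still between calls to the robot, and variables do not carry over. Pictures are saved under pics/ and viewed, and the job is handed in when it is done.

Besides the shell and the picture viewer there is one more tool, called as name(argument=value, ...), one argument or row to a line, values as JSON. send_rows: Moves the arm, as the interface text tells. Its arguments: {"type":"object","properties":{"targets":{"type":"array","items":{"type":"array","items":{"type":"number"}}},"squeeze":{"type":"number"}},"required":["targets"]}

```bash
mkdir -p pics; ls
python3 - <<'E'
from workcell import bot
import cv2,numpy as np
o=bot.get_obs();print(o['time'],o['ee_pos'],o['tcp_rot'],o['opening'],bot.grasp_offset)
for n in ['scene','top','wrist']:
    c=bot.camera(n);cv2.imwrite(f'pics/{n}0.png',c['pixels'][:,:,::-1]);print(n,c['intrinsics'].round(1).tolist(),(c.get('view') if 'view' in c else c['mount']).round(4).tolist())
E
```

```text
pics
0.0 [ 0.21297353 -0.50685751  0.23060695] [-1.79998931e+02  7.27764074e-02 -6.72094123e+01] 0.08525731133295598 0.0187
scene [[400.1, 0.0, 253.1], [0.0, 400.1, 186.2], [0.0, 0.0, 1.0]] [[0.6174, 0.7867, 0.0007, -0.4106], [0.4367, -0.342, -0.8321, -0.1246], [-0.6543, 0.514, -0.5547, 1.4782], [0.0, 0.0, 0.0, 1.0]]
top [[428.9, 0.0, 255.0], [0.0, 428.9, 187.4], [0.0, 0.0, 1.0]] [[0.0272, -0.9996, -0.0064, 0.1081], [-0.9883, -0.026, -0.1501, 0.5334], [0.1499, 0.0104, -0.9886, 1.1961], [0.0, 0.0, 0.0, 1.0]]
wrist [[297.3, 0.0, 261.3], [0.0, 297.3, 189.6], [0.0, 0.0, 1.0]] [[1.0, 0.0002, 0.0001, 0.0008], [-0.0002, 0.9493, 0.3145, -0.08], [-0.0, -0.3145, 0.9493, -0.1428], [0.0, 0.0, 0.0, 1.0]]
```

View pics/scene0.png

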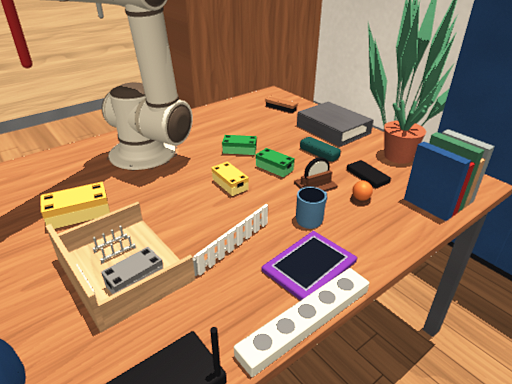

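View pics/top0.png

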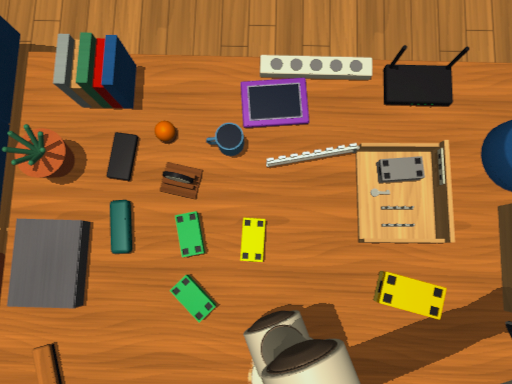

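View pics/wrist0.png

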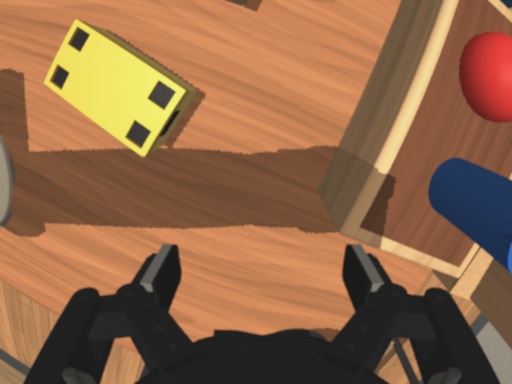

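Candidates, by pixel in the top view:
- **Yellow:** (253,239) is small and (412,295) is big. I take the small one.
- **Green:** (189,235) and (194,297). The farther one from the base should be (189,235), which I'll check numerically.

Nothing else looks like the pad at (180,178), and the grey box is at (401,168).

```bash
cat > h.py <<'E'
from workcell import bot
import cv2,numpy as np
from scipy.spatial.transform import Rotation as R
def top(n='top'):
    c=bot.camera(n);c['img']=c['pixels'][:,:,::-1].copy();return c
def ray(c,uv):
    uv=np.atleast_2d(np.array(uv,float));K=c['intrinsics']
    if 'view' in c:
        d=np.c_[(uv[:,0]-K[0,2])/K[0,0],(uv[:,1]-K[1,2])/K[1,1],np.ones(len(uv))]
        V=c['view'];Rm=V[:3,:3];return -Rm.T@V[:3,3],d@Rm
    p=(uv-K[:2,2]);r=np.linalg.norm(p,axis=1)+1e-9;th=r/K[0,0]
    d=np.c_[p/r[:,None]*np.sin(th)[:,None],np.cos(th)]
    T=c['tool']@c['mount'];return T[:3,3],d@T[:3,:3].T
def plane(c,uv,z):
    o,d=ray(c,uv);t=(z-o[2])/d[:,2];return (o+d*t[:,None])
def wrist():
    o=bot.get_obs();T=np.eye(4);T[:3,:3]=R.from_euler('xyz',o['tcp_rot'],degrees=True).as_matrix();T[:3,3]=o['ee_pos']
    c=top('wrist');c['tool']=T;return c
def proj(c,P):
    P=np.atleast_2d(P)
    if 'view' in c:
        q=P@c['view'][:3,:3].T+c['view'][:3,3];K=c['intrinsics'];return np.c_[K[0,0]*q[:,0]/q[:,2]+K[0,2],K[1,1]*q[:,1]/q[:,2]+K[1,2]]
    T=np.linalg.inv(c['tool']@c['mount']);q=P@T[:3,:3].T+T[:3,3];r=np.linalg.norm(q[:,:2],axis=1)+1e-12
    th=np.arctan2(r,q[:,2]);return q[:,:2]/r[:,None]*(th*c['intrinsics'][0,0])[:,None]+c['intrinsics'][:2,2]
def mask(img,lo,hi): return cv2.inRange(cv2.cvtColor(img,cv2.COLOR_BGR2HSV),lo,hi)
def blobs(m,amin=30):
    n,l,s,ce=cv2.connectedComponentsWithStats(m);return [(int(s[i,4]),ce[i].round(1).tolist(),s[i,:4].tolist()) for i in range(1,n) if s[i,4]>=amin]
def recess(c,box,lo,hi,z,dark=60,amin=6):
    """box=u0,v0,u1,v1 ; dark blobs inside hull of colour lid"""
    u0,v0,u1,v1=box;im=c['img'][v0:v1,u0:u1];m=mask(im,lo,hi)
    cs=max(cv2.findContours(m,0,2)[0],key=cv2.contourArea);h=np.zeros_like(m);cv2.fillPoly(h,[cv2.convexHull(cs)],255)
    d=((im.max(2)<dark)&(h>0)).astype(np.uint8)
    g=blobs(d,amin);P=plane(c,[(b[1][0]+u0,b[1][1]+v0) for b in g],z) if g else None
    return g,P
E
python3 - <<'E'
from h import *
c=top();im=c['img']
for nm,lo,hi in [('y',(22,120,100),(34,255,255)),('g',(45,100,60),(80,255,255))]:
    for a,ce,s in blobs(mask(im,lo,hi)): print(nm,a,ce,s,plane(c,[ce],.05).round(3).tolist(),np.linalg.norm(plane(c,[ce],.05)[0,:2]).round(3))
for nm,b in [('crop_pad',(140,90,250,270)),('crop_cub',(340,120,470,260)),('gate',(240,120,380,190))]:
    cv2.imwrite(f'pics/{nm}.png',cv2.resize(im[b[1]:b[3],b[0]:b[2]],None,fx=5 if nm!='crop_pad' else 3,fy=5 if nm!='crop_pad' else 3,interpolation=2)[:600])
s=top('scene')['img'];cv2.imwrite('pics/sc1.png',cv2.resize(s[190:320,40:280],None,fx=3,fy=3,interpolation=2))
E
```

```text
y 908 [252.4, 239.4] [240, 217, 26, 45] [[0.381, 0.126, 0.05]] 0.401
y 1941 [410.6, 294.7] [374, 271, 73, 49] [[0.242, -0.314, 0.05]] 0.396
g 555 [83.7, 57.5] [76, 33, 16, 50] [[0.91, 0.648, 0.05]] 1.117
g 553 [26.2, 146.2] [2, 124, 43, 41] [[0.633, 0.792, 0.05]] 1.014
g 880 [189.5, 233.9] [175, 211, 30, 46] [[0.391, 0.303, 0.05]] 0.495
g 972 [193.0, 297.6] [170, 275, 46, 47] [[0.217, 0.285, 0.05]] 0.358
```

View pics/crop_pad.png

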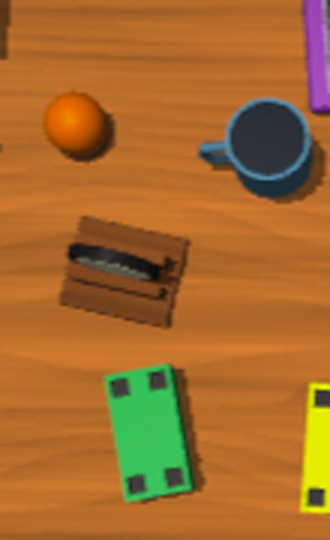

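View pics/crop_cub.png

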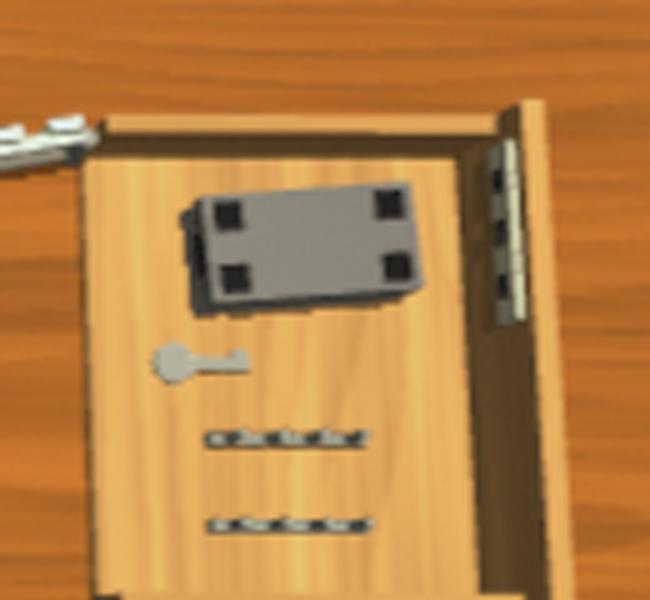

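View pics/sc1.png

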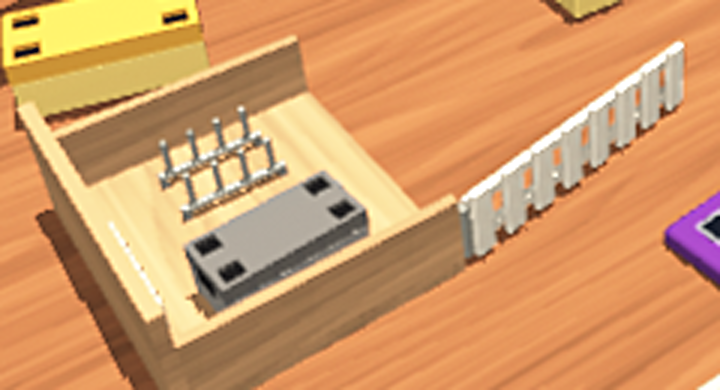

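Run:
```python
from h import *
c=top()
def pose(P):
    P=P[:,:2];ce=P.mean(0);
    # long axis: pair distances
    d=P-ce; _,_,vt=np.linalg.svd(d);a=np.degrees(np.arctan2(vt[0,1],vt[0,0]));return ce.round(4),a%180,(d@vt.T).round(4).tolist()
for nm,b,lo,hi,z in [('green',(165,200,215,270),(45,100,60),(80,255,255),.049),('yellow',(230,205,280,275),(22,120,100),(34,255,255),.049),('grey',(374,150,430,190),(0,0,85),(180,40,170),.064),('bigyel',(370,265,450,325),(22,120,100),(34,255,255),.07)]:
    g,P=recess(c,b,lo,hi,z,dark=75);print(nm,[(x[0],x[1]) for x in g],*(pose(P) if P is not None and len(P)==4 else [P]))
im=c['img']
cv2.imwrite('pics/c2.png',cv2.resize(im[130:260,340:470],None,fx=4.5,fy=4.5,interpolation=0))
cv2.imwrite('pics/c3.png',cv2.resize(im[155:205,150:210],None,fx=10,fy=10,interpolation=0))
```

```text
green [(22, [26.9, 16.2]), (41, [36.0, 32.8]), (22, [14.4, 18.6]), (23, [32.5, 48.4]), (22, [19.8, 50.9])] [[0.44161046 0.29910128 0.049     ]
 [0.39545686 0.27110152 0.049     ]
 [0.43385503 0.33423439 0.049     ]
 [0.35165967 0.27891468 0.049     ]
 [0.34375744 0.31421256 0.049     ]]
yellow [(23, [17.0, 17.1]), (22, [29.7, 17.9]), (22, [14.7, 49.9]), (20, [27.5, 51.0])] [0.3823 0.1262] 177.74777236780628 [[-0.0461, 0.0179], [-0.0462, -0.0181], [0.0458, 0.018], [0.0465, -0.0179]]
grey [(31, [43.3, 10.5]), (26, [11.2, 12.7]), (25, [45.0, 23.0]), (29, [12.6, 25.0]), (6, [30.5, 29.0]), (6, [16.5, 30.0])] [[ 0.61630061 -0.33790149  0.064     ]
 [ 0.60753723 -0.24654761  0.064     ]
 [ 0.58018382 -0.3416446   0.064     ]
 [ 0.5720247  -0.24985946  0.064     ]
 [ 0.56183139 -0.30019637  0.064     ]
 [ 0.55792376 -0.26060295  0.064     ]]
bigyel [(55, [21.1, 14.3]), (30, [9.8, 21.0]), (56, [67.4, 27.0]), (57, [17.1, 32.6]), (57, [63.5, 45.4])] [[ 0.28272251 -0.25487988  0.07      ]
 [ 0.26404407 -0.22391549  0.07      ]
 [ 0.25247216 -0.37922708  0.07      ]
 [ 0.23391423 -0.24310764  0.07      ]
 [ 0.2038382  -0.36700924  0.07      ]]
```

View pics/c2.png

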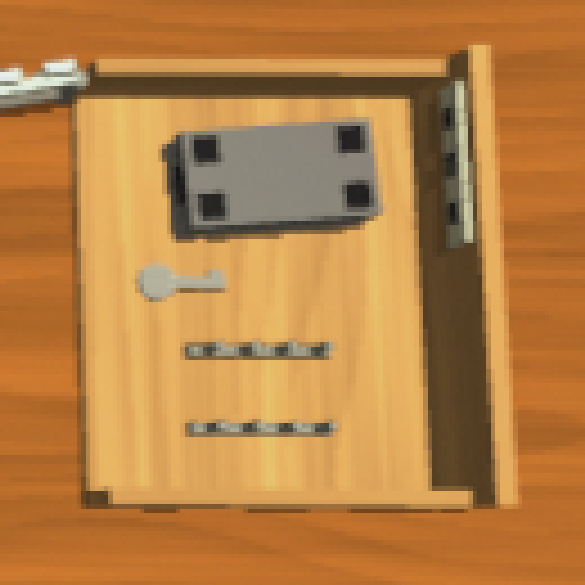

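View pics/c3.png

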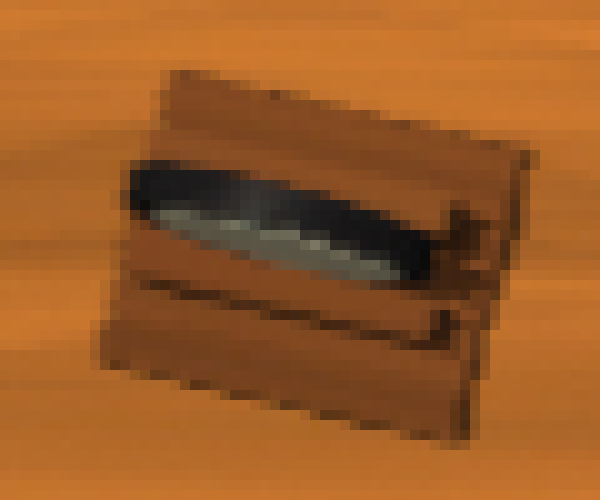

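send_rows(
  targets=[
    [0,10,62,0,0],
    [0,25,124,0,0],
    [0,38,186,0,0],
    [0,52,248,0,0],
    [0,66,310,0,0],
    [0,80,372,0,0],
    [0,94,434,0,0],
    [0,108,496,0,0],
    [0,108,496,0,0],
  ],
)

```text
time: 1.42
ee_pos: [0.3212, -0.0075, 0.2314]
tcp_rot: [-180.0, 0.0, -66.8]
wrist_force: [0.1, -0.8, -0.1]
opening: 0.0855
```

```bash
python3 -c "
from h import *
o=bot.get_obs();print(o['time'],o['q'].round(1) if hasattr(o['q'],'round') else o['q'],o['ee_pos'],o['tcp_rot'])"
```

```text
1.425 [ -1.4 -26.  -16.3  99.7   0.  155.4] [ 0.32122677 -0.00748067  0.23136911] [-1.79960766e+02  1.30215386e-02 -6.67572908e+01]
```

send_rows(
  targets=[
    [0,10,45,0,10],
    [0,20,90,0,20],
    [0,30,135,0,30],
    [0,40,180,0,40],
    [0,50,225,0,50],
    [0,60,270,0,60],
    [0,72,314,0,70],
    [0,72,314,0,80],
    [0,72,314,-30,90],
    [0,72,314,-60,100],
  ],
)

```text
time: 2.68
ee_pos: [0.394, 0.3021, 0.1705]
tcp_rot: [180.0, -0.0, 33.1]
wrist_force: [-0.3, 0.7, -1.5]
opening: 0.0853
```

send_rows(
  targets=[
    [0,0,0,0,10],
    [0,0,0,0,20],
    [0,0,0,0,30],
    [0,0,0,0,40],
    [0,0,0,0,50],
    [0,0,0,0,60],
    [0,0,0,0,69.4],
    [0,0,0,0,69.4],
  ],
)

```text
time: 3.68
ee_pos: [0.3937, 0.302, 0.1712]
tcp_rot: [-180.0, 0.0, 102.0]
wrist_force: [1.0, 0.6, -0.3]
opening: 0.0854
```

Run:
```python
from h import *
c=wrist();cv2.imwrite('pics/w1.png',c['img']);print(c['tool'][:3,3].round(4),bot.get_obs()['tcp_rot'],bot.get_obs()['q'])
```

```text
[0.3937 0.302  0.1712] [-1.79993224e+02  1.20622971e-02  1.01915085e+02] [ 3.75168702e+01 -3.18101924e+00 -4.84144897e+00  8.83508929e+01
 -7.95016689e-03  2.56017867e+01]
```

View pics/w1.png

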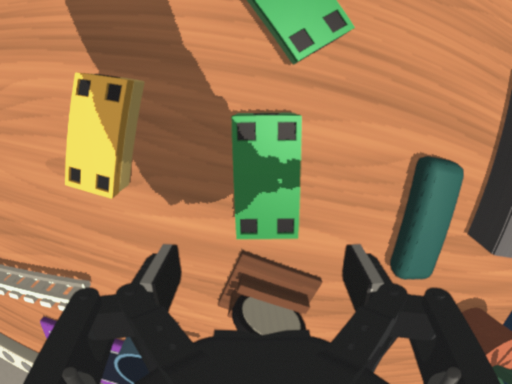

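The wrist view shows the green box at (267,177) and the pad in its stand at (268,300). I'll measure both, plus the yellow box at (103,135).

```bash
cat >> h.py <<'E'
def four(P):
    """pick pose from 4 pts"""
    P=P[:,:2];ce=P.mean(0);_,_,vt=np.linalg.svd(P-ce);a=np.degrees(np.arctan2(vt[0,1],vt[0,0]))%180
    return ce.round(4),round(a,2),((P-ce)@vt.T*1e3).round(1).tolist()
def darks(c,box,dark,z,amin=60,amax=900):
    u0,v0,u1,v1=box;im=c['img'][v0:v1,u0:u1]
    g=[b for b in blobs((im.max(2)<dark).astype(np.uint8),amin) if b[0]<amax]
    return g,plane(c,[(b[1][0]+u0,b[1][1]+v0) for b in g],z)
E
python3 - <<'E'
from h import *
c=wrist()
g,P=darks(c,(234,116,300,238),75,.0485);print([(x[0],x[1]) for x in g],four(P) if len(P)==4 else P)
im=c['img'];print(im[130,247],im[226,249],im[170,260],im[205,260])
E
```

```text
[(138, [7.1, 17.7]), (201, [14.2, 110.1]), (193, [50.9, 109.9])] [[0.35224026 0.27393165 0.0485    ]
 [0.44002633 0.29777172 0.0485    ]
 [0.4323749  0.33320958 0.0485    ]]
[67 70 75] [53 54 57] [52 97 39] [102 184  82]
```

Run:
```python
from h import *
c=wrist()
im=c['img'][112:242,230:304];hsv=cv2.cvtColor(im,cv2.COLOR_BGR2HSV);m=((hsv[:,:,1]<80)&(hsv[:,:,2]<95)).astype(np.uint8)
g=[b for b in blobs(m,120) if b[0]<500];print([(x[0],x[1],x[2]) for x in g])
P=plane(c,[(b[1][0]+230,b[1][1]+112) for b in g],.0485)
print(four(P) if len(P)==4 else P)
# yellow hull etc
im=c['img'][65:205,55:150];hsv=cv2.cvtColor(im,cv2.COLOR_BGR2HSV);m=((im.max(2)<75)).astype(np.uint8)
g=[b for b in blobs(m,60) if b[0]<500];P=plane(c,[(b[1][0]+55,b[1][1]+65) for b in g],.0485);print([(x[0],x[1]) for x in g],four(P) if len(P)==4 else P)
```

```text
[(286, [15.6, 19.3], [7, 11, 18, 17]), (287, [56.0, 19.0], [48, 11, 17, 17]), (194, [55.0, 113.0], [48, 107, 15, 13]), (192, [18.1, 113.8], [11, 108, 16, 13])]
(array([0.3904, 0.3054]), np.float64(12.6), [[-46.2, 18.1], [-46.2, -18.1], [46.0, -18.2], [46.4, 18.2]])
[(138, [28.2, 22.8]), (182, [57.9, 27.7]), (90, [19.7, 110.1]), (116, [47.5, 117.8])] (array([0.3797, 0.1243]), np.float64(177.68), [[-46.4, 18.0], [-46.4, -18.0], [46.4, 18.2], [46.4, -18.2]])
```

send_rows(
  targets=[
    [0,-3.3,3.4,-50,0],
    [0,-3.3,3.4,-100,0],
    [0,-3.3,3.4,-130,0],
    [0,-3.3,3.4,-159,0],
    [0,-3.3,3.4,-159,0],
    [0.2,-3.3,3.4,-159,0],
    [0.6,-3.3,3.4,-159,0],
    [0.6,-3.3,3.4,-159,0],
    [0.6,-3.3,3.4,-159,0],
    [0.6,-3.3,3.4,-159,0],
  ],
  squeeze=35,
)

```text
time: 5.08
ee_pos: [0.3907, 0.3071, 0.014]
tcp_rot: [179.8, -0.1, 102.2]
wrist_force: [0.5, 0.1, 6.8]
opening: 0.0617
```

send_rows(
  targets=[
    [0.6,0,0,20,0],
    [0.6,0,0,60,0],
    [0.6,0,0,110,0],
    [0.6,0,0,150,0],
    [0.6,0,0,150,0],
  ],
)

```text
time: 5.7
ee_pos: [0.3908, 0.3071, 0.1653]
tcp_rot: [179.7, -0.1, 102.2]
wrist_force: [0.3, 0.7, -5.3]
opening: 0.0616
```

Run:
```python
from h import *
c=wrist();cv2.imwrite('pics/w2.png',c['img']);print(c['tool'][:3,3].round(4),bot.get_obs()['tcp_rot'],bot.get_obs()['opening'])
```

```text
[0.3908 0.3071 0.1653] [ 1.79917502e+02 -3.80740321e-02  1.02183824e+02] 0.061505752129129614
```

View pics/w2.png

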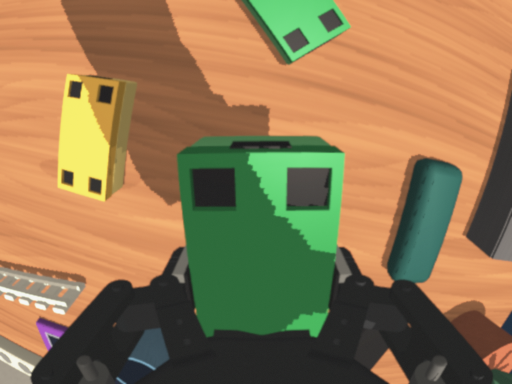

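```bash
cat >> h.py <<'E'
def inhand(c,box,ztop,zf=None,dark=95,sat=80,amin=300):
    u0,v0,u1,v1=box;im=c['img'][v0:v1,u0:u1];hsv=cv2.cvtColor(im,cv2.COLOR_BGR2HSV)
    m=((hsv[:,:,1]<sat)&(hsv[:,:,2]<dark)).astype(np.uint8);g=blobs(m,amin)
    print([(x[0],x[1],x[2]) for x in g])
    P=plane(c,[(b[1][0]+u0,b[1][1]+v0) for b in g],ztop-.0035 if zf is None else zf)
    T=np.linalg.inv(c['tool']);return P,P@T[:3,:3].T+T[:3,3]
E
python3 - <<'E'
from h import *
c=wrist();P,Q=inhand(c,(186,158,338,225),.2033);print(P.round(4),Q.round(4))
# lid far edge: hull corners of lid
E
```

```text
[(1504, [27.8, 28.9], [7, 11, 42, 37]), (1496, [121.5, 28.9], [101, 11, 43, 37])]
[[0.3474 0.2781 0.1998]
 [0.34   0.3126 0.1998]] [[-0.0188 -0.0477 -0.037 ]
 [ 0.0165 -0.0477 -0.037 ]]
```

send_rows(
  targets=[
    [0.6,10,-35,0,-8],
    [0.6,20,-80,0,-16],
    [0.6,30,-125,0,-24],
    [0.6,42,-170,5,-32],
    [0.6,55,-215,10,-40],
    [0.6,70,-260,15,-48],
    [0.6,85,-305,20,-56],
    [0.6,100,-350,20,-64],
    [0.6,115,-395,20,-72],
    [0.6,130,-430,20,-80],
  ],
)

```text
time: 7.05
ee_pos: [0.5191, -0.1253, 0.1798]
tcp_rot: [-179.9, 0.2, 21.9]
wrist_force: [1.6, 0.6, -4.8]
opening: 0.0614
```

send_rows(
  targets=[
    [0.6,15,-45,0,-8],
    [0.6,30,-90,0,-15],
    [0.6,45,-135,0,-17],
    [0.6,58,-180,0,-17],
    [0.6,68,-215,0,-17],
    [0.6,73,-230,0,-17],
    [0.6,73,-230,0,-17],
    [0.6,73,-230,0,-17],
  ],
)

```text
time: 8.05
ee_pos: [0.5923, -0.3528, 0.1808]
tcp_rot: [-179.9, 0.1, 5.2]
wrist_force: [0.1, -0.0, -3.9]
opening: 0.0615
```

Run:
```python
from h import *
c=wrist();cv2.imwrite('pics/w3.png',c['img']);print(c['tool'][:3,3].round(4),bot.get_obs()['tcp_rot'],bot.get_obs()['opening'],bot.get_obs()['q'])
```

```text
[ 0.5923 -0.3528  0.1808] [-1.79940716e+02  6.86219945e-02  5.22618616e+00] 0.06135377610321581 [-3.07687637e+01  2.45686661e+01  2.81774546e+01  9.36991505e+01
  7.63481385e-03  5.40050796e+01]
```

View pics/w3.png

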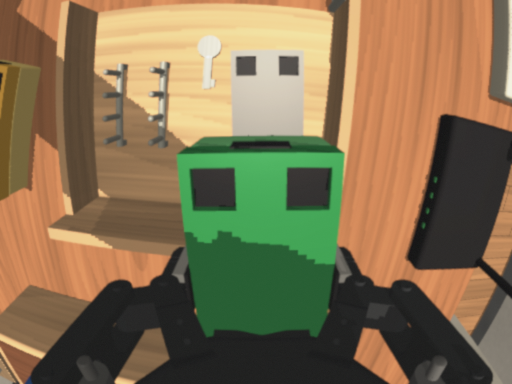

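Run:
```python
from h import *
c=wrist()
P,Q=inhand(c,(186,158,338,225),.2180);print('hand',P.round(4).tolist(),Q.round(4).tolist())
P,Q=inhand(c,(233,50,303,100),0,zf=.0635,dark=110,amin=100);print('grey',P.round(4).tolist(),Q.round(4).tolist())
im=c['img'];print(im[100,232-6:232+8].tolist());
m=((im[:,:,0].astype(int)>0.8*im[:,:,2])&(im.max(2)>120)).astype(np.uint8)[48:134,225:310]
# left/right edges per row
pl=[];pr=[]
for v in range(40,80):
    x=np.flatnonzero(m[v]);pl.append((x.min()+225-.5,v+48));pr.append((x.max()+225+.5,v+48))
for e in (pl,pr):
    X=plane(c,e,.067);vx,vy,x0,y0=cv2.fitLine(X[:,:2].astype(np.float32),2,0,.01,.01).ravel();print('edge',np.degrees(np.arctan2(vy,vx)),x0,y0)
cv2.imwrite('pics/w3b.png',cv2.resize(im[20:180,60:340],None,fx=2.8,fy=2.8,interpolation=2))
```

```text
[(1550, [27.6, 29.2], [6, 10, 43, 39]), (1549, [121.3, 28.5], [101, 10, 42, 38])]
hand [[0.5692, -0.3102, 0.2145], [0.6057, -0.3065, 0.2145]] [[-0.0193, -0.0445, -0.033], [0.0173, -0.0448, -0.033]]
[(324, [12.5, 15.5], [4, 7, 18, 18]), (322, [55.2, 15.5], [46, 7, 19, 18])]
grey [[0.5686, -0.2489, 0.0635], [0.6051, -0.2454, 0.0635]] [[-0.0141, -0.1054, 0.1181], [0.0225, -0.1056, 0.118]]
[[141, 200, 238], [141, 199, 237], [141, 200, 237], [141, 199, 237], [148, 198, 233], [167, 198, 220], [178, 196, 209], [180, 196, 205], [180, 196, 206], [180, 196, 205], [181, 197, 207], [180, 197, 206], [182, 198, 207], [181, 197, 206]]
edge -84.156624 0.5601761 -0.28647703
edge -85.14712 0.6205643 -0.28072745
```

View pics/w3b.png

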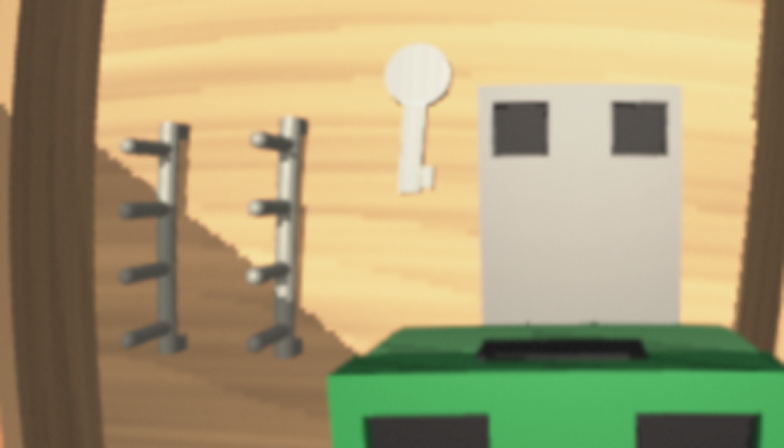

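send_rows(
  targets=[
    [0.6,0,25,0,0.2],
    [0.6,0,50,0,0.2],
    [0.6,0,59,-10,0.2],
    [0.6,0,59,-40,0.2],
    [0.6,0,59,-70,0.2],
    [0.6,0,59,-88,0.2],
    [0.6,0,59,-88,0.2],
    [0.6,0,59,-88,0.2],
  ],
)

```text
time: 9.15
ee_pos: [0.5932, -0.295, 0.0956]
tcp_rot: [179.9, -0.1, 5.4]
wrist_force: [-1.1, 0.7, -5.2]
opening: 0.0617
```

Run:
```python
from h import *
c=top('scene');im=c['img'];cv2.imwrite('pics/s2.png',cv2.resize(im[200:320,40:210],None,fx=4.7,fy=4.7,interpolation=2))
o=bot.get_obs();print(o['ee_pos'],o['tcp_rot'],o['wrist_force'])
```

```text
[ 0.59337701 -0.29502787  0.09585637] [ 1.79930400e+02 -1.05490529e-01  5.38840085e+00] [ 0.21792085 -0.61551496 -4.44234404]
```

View pics/s2.png

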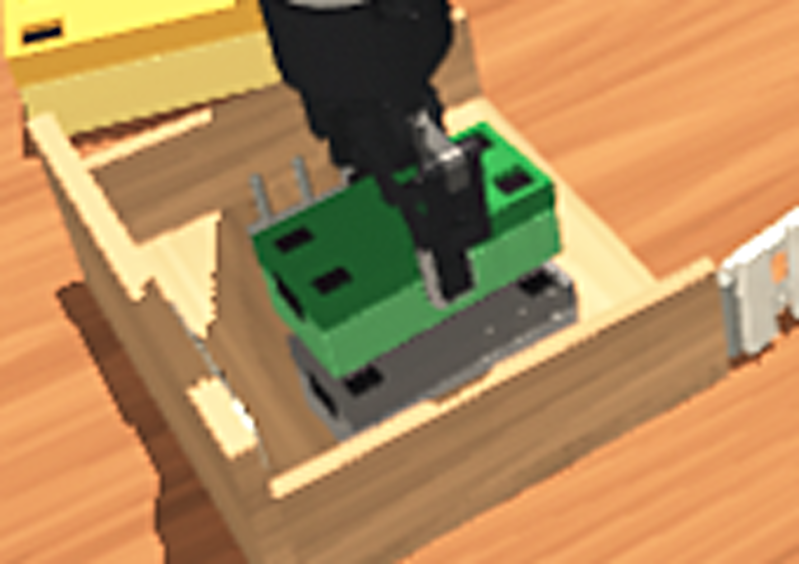

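send_rows(
  targets=[
    [0.6,-1.1,1.4,-5,0],
    [0.6,-1.1,1.4,-9,0],
    [0.6,-1.1,1.4,-12,0],
    [0.6,-1.1,1.4,-14,0],
    [0.6,-1.1,1.4,-16,0],
    [0.6,-1.1,1.4,-16,0],
  ],
)

```text
time: 9.95
ee_pos: [0.5916, -0.2933, 0.0781]
tcp_rot: [-180.0, 0.0, 5.4]
wrist_force: [0.6, -0.5, -5.0]
opening: 0.0615
```

Run:
```python
from h import *
o=bot.get_obs();print(o['ee_pos'],o['tcp_rot'],o['wrist_force'],o['torque'])
```

```text
[ 0.59158823 -0.29325536  0.07810276] [-1.79994820e+02  1.47379568e-02  5.39189218e+00] [ 0.61665394 -0.47900577 -4.99184486] [ 0.01322573  0.00908458 -0.02595218]
```

send_rows(
  targets=[
    [0.6,0,0,-1,0],
    [0.6,0,0,-2,0],
    [0.6,0,0,-2.5,0],
    [0.6,0,0,-2.5,0],
  ],
)

```text
time: 10.45
ee_pos: [0.5917, -0.2933, 0.076]
tcp_rot: [180.0, -0.0, 5.4]
wrist_force: [-0.4, 0.5, -2.9]
opening: 0.061
```

send_rows(
  targets=[
    [0.6,0,0,-0.6,0],
    [0.6,0,0,-0.6,0],
    [0.2,0,0,-0.6,0],
    [0.0,0,0,-0.6,0],
    [0,0,0,-0.6,0],
    [0,0,0,15,0],
    [0,0,0,60,0],
    [0,0,0,110,0],
    [0,0,-40,110,0],
    [0,0,-60,110,0],
  ],
)

```text
time: 11.7
ee_pos: [0.5918, -0.3547, 0.1872]
tcp_rot: [179.9, -0.1, 5.4]
wrist_force: [0.2, 0.8, -0.2]
opening: 0.0855
```

Run:
```python
from h import *
c=wrist();cv2.imwrite('pics/w4.png',c['img']);print(c['tool'][:3,3].round(4))
c=top('scene');im=c['img'];cv2.imwrite('pics/s3.png',cv2.resize(im[200:320,40:210],None,fx=4.7,fy=4.7,interpolation=2))
```

```text
[ 0.5918 -0.3547  0.1872]
```

View pics/w4.png

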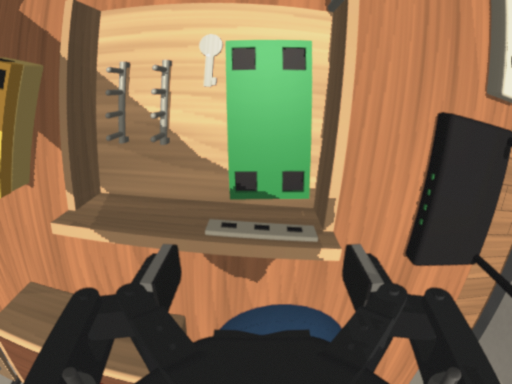

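View pics/s3.png

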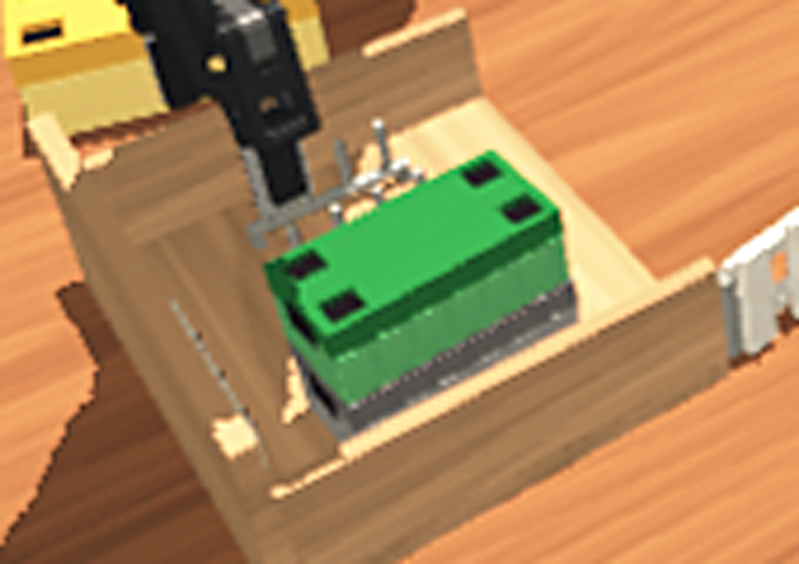

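Green is seated cleanly. Next I measure its lid and the rack.

Run:
```python
from h import *
c=wrist();im=c['img']
P,Q=inhand(c,(229,43,310,197),0,zf=.1105,dark=110,amin=150);print(four(P) if len(P)==4 else P)
cv2.imwrite('pics/w4b.png',cv2.resize(im[45:155,95:185],None,fx=5.4,fy=5.4,interpolation=2))
t=top();cv2.imwrite('pics/t4.png',cv2.resize(t['img'][130:260,340:470],None,fx=4.5,fy=4.5,interpolation=0))
```

```text
[(475, [15.2, 15.0], [4, 5, 23, 21]), (474, [65.8, 14.9], [55, 4, 23, 22]), (380, [64.6, 138.0], [55, 129, 21, 19]), (365, [17.5, 138.4], [7, 130, 22, 18])]
(array([ 0.5912, -0.2939]), np.float64(95.78), [[-46.2, 18.1], [-46.2, -18.1], [46.2, -18.0], [46.2, 18.0]])
```

View pics/w4b.png

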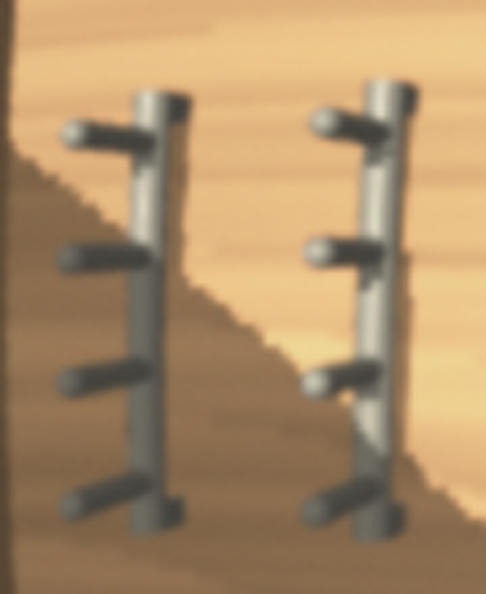

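Run:
```python
from h import *
c=wrist()
L=np.array([(72,133),(68,258),(70,382),(72,505)])/5.4+[95,45]-.4;Rr=np.array([(325,121),(320,251),(315,383),(315,511)])/5.4+[95,45]-.4
A=plane(c,L,.059);B=plane(c,Rr,.059);print(A.round(4).tolist(),B.round(4).tolist())
for X in(A,B):
    p=np.polyfit(X[:,1],X[:,0],1);print('yaw of cubby x',np.degrees(np.arctan2(-1,-p[0])))
ce=(A.mean(0)+B.mean(0))/2;m=(A[1:3].mean(0)+B[1:3].mean(0))/2;print('ctr',ce.round(4),m.round(4), np.degrees(np.arctan2(*( (B-A).mean(0)[[1,0]]))))
# top-camera
t=top();im=t['img'];cv2.imwrite('pics/t5.png',cv2.resize(im[195:235,370:430],None,fx=12,fy=12,interpolation=2))
```

```text
[[0.4325, -0.2541, 0.059], [0.4329, -0.277, 0.059], [0.434, -0.2998, 0.059], [0.4343, -0.3227, 0.059]] [[0.4827, -0.253, 0.059], [0.4834, -0.2757, 0.059], [0.4835, -0.2989, 0.059], [0.4841, -0.3216, 0.059]]
yaw of cubby x -88.3741206192829
yaw of cubby x -88.91367471330419
ctr [ 0.4584 -0.2878  0.059 ] [ 0.4584 -0.2879  0.059 ] 1.272352023049114
```

View pics/t5.png

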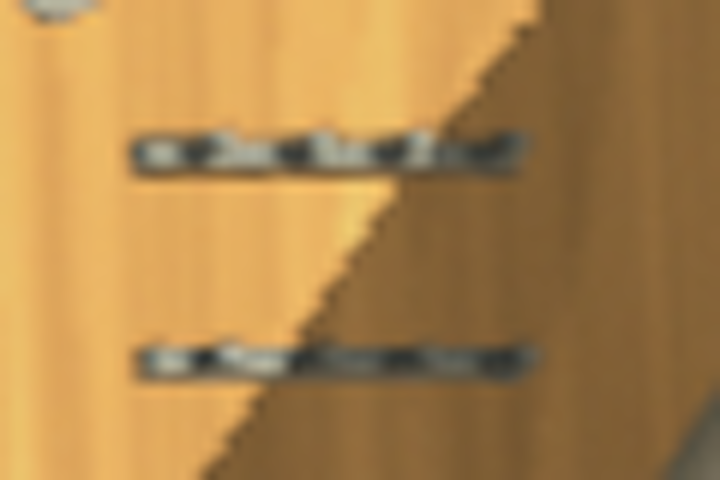

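send_rows(
  targets=[
    [0,-22,50,0,10],
    [0,-44,100,0,20],
    [0,-66,150,0,30],
    [0,-88,200,0,40],
    [0,-110,250,0,50],
    [0,-132,300,0,60],
    [0,-154,350,0,70],
    [0,-176,400,0,80],
    [0,-198,450,-5,82.3],
    [0,-212,479,-15,82.3],
  ],
)

```text
time: 13.25
ee_pos: [0.3781, 0.128, 0.171]
tcp_rot: [179.9, -0.0, 87.9]
wrist_force: [0.2, 0.1, 0.4]
opening: 0.0857
```

send_rows(
  targets=[
    [0,0,0,-5,0],
    [0,0,0,-5,0],
  ],
)

```text
time: 13.5
ee_pos: [0.3793, 0.1257, 0.1656]
tcp_rot: [-180.0, 0.0, 87.8]
wrist_force: [-0.2, -0.1, -0.8]
opening: 0.0855
```

Run:
```python
from h import *
c=wrist();cv2.imwrite('pics/w5.png',c['img']);print(c['tool'][:3,3].round(4),bot.get_obs()['tcp_rot'])
```

```text
[0.3793 0.1257 0.1656] [1.79989926e+02 6.09004405e-03 8.76882058e+01]
```

View pics/w5.png

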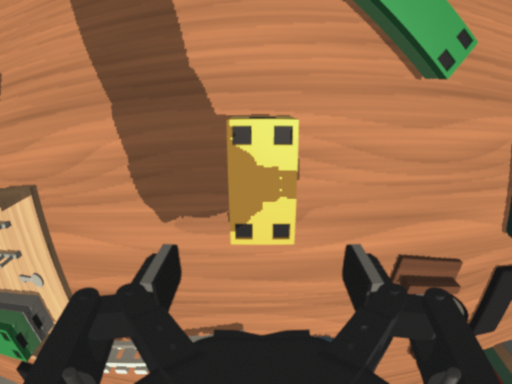

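Run:
```python
from h import *
c=wrist()
P,Q=inhand(c,(231,120,298,244),0,zf=.0485,dark=95,amin=100);print(four(P) if len(P)==4 else P)
```

```text
[(270, [10.9, 14.5], [3, 7, 17, 16]), (271, [52.0, 14.5], [44, 7, 17, 16]), (160, [12.7, 109.8], [6, 104, 15, 12]), (173, [50.0, 109.6], [43, 104, 15, 12])]
(array([0.3797, 0.1253]), np.float64(177.67), [[-46.1, 18.1], [-46.1, -18.0], [46.2, 18.1], [46.0, -18.2]])
```

send_rows(
  targets=[
    [0,0.4,0.5,-50,0],
    [0,0.4,0.5,-100,0],
    [0,0.4,0.5,-130,0],
    [0,0.4,0.5,-153,0],
    [0,0.4,0.5,-153,0],
    [0.2,0.4,0.5,-153,0],
    [0.6,0.4,0.5,-153,0],
    [0.6,0.4,0.5,-153,0],
    [0.6,0.4,0.5,-153,0],
    [0.6,0.4,0.5,-153,0],
  ],
  squeeze=35,
)

```text
time: 14.85
ee_pos: [0.3811, 0.1265, 0.0141]
tcp_rot: [179.9, -0.0, 87.7]
wrist_force: [-0.0, -1.5, 6.1]
opening: 0.0616
```

send_rows(
  targets=[
    [0.6,0,0,20,0],
    [0.6,0,0,60,0],
    [0.6,0,0,110,0],
    [0.6,0,0,160,0],
    [0.6,0,0,190,0],
    [0.6,0,0,190,0],
  ],
)

```text
time: 15.6
ee_pos: [0.3809, 0.1265, 0.2046]
tcp_rot: [179.8, -0.1, 87.7]
wrist_force: [-0.3, 0.3, -3.8]
opening: 0.0615
```

Run:
```python
from h import *
c=wrist();cv2.imwrite('pics/w6.png',c['img']);o=bot.get_obs();print(c['tool'][:3,3].round(4),o['tcp_rot'])
z=c['tool'][2,3]
for q in (-.037,-.0353,-.033):
  P,Q=inhand(c,(186,158,338,225),0,zf=z-q,amin=300);print(Q.round(4).tolist())
```

```text
[0.3809 0.1265 0.2046] [ 1.79957528e+02 -1.29680603e-02  8.76976801e+01]
[(1418, [28.4, 26.4], [8, 9, 41, 36]), (1443, [121.8, 26.1], [102, 8, 42, 37])]
[[-0.0187, -0.0485, -0.0372], [0.0164, -0.0486, -0.0371]]
[(1418, [28.4, 26.4], [8, 9, 41, 36]), (1443, [121.8, 26.1], [102, 8, 42, 37])]
[[-0.019, -0.048, -0.0355], [0.0166, -0.0481, -0.0354]]
[(1418, [28.4, 26.4], [8, 9, 41, 36]), (1443, [121.8, 26.1], [102, 8, 42, 37])]
[[-0.0194, -0.0472, -0.0332], [0.017, -0.0474, -0.0331]]
```

View pics/w6.png

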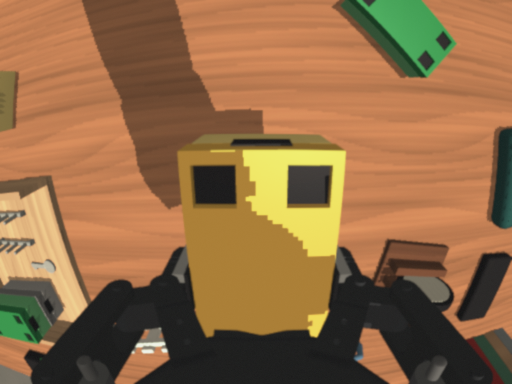

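send_rows(
  targets=[
    [0.6,20,-40,0,-9],
    [0.6,42,-84,0,-18],
    [0.6,64,-128,0,-27],
    [0.6,86,-172,0,-36],
    [0.6,108,-216,0,-45],
    [0.6,130,-260,0,-54],
    [0.6,152,-304,0,-63],
    [0.6,174,-348,0,-72],
    [0.6,195,-390,0,-80],
    [0.6,206,-412,0,-82.3],
  ],
)

```text
time: 16.9
ee_pos: [0.5859, -0.2876, 0.1993]
tcp_rot: [-179.9, 0.2, 5.2]
wrist_force: [-0.0, 1.0, -3.2]
opening: 0.0617
```

send_rows(
  targets=[
    [0.6,4,-9,0,0],
    [0.6,4,-9,-20,0],
    [0.6,4,-9,-45,0],
    [0.6,4,-9,-66,0],
    [0.6,4,-9,-66,0],
    [0.6,4,-9,-66,0],
  ],
)

```text
time: 17.65
ee_pos: [0.5901, -0.2944, 0.1374]
tcp_rot: [180.0, -0.0, 5.4]
wrist_force: [0.6, -0.3, -3.0]
opening: 0.0617
```

Run:
```python
from h import *
c=top('scene');im=c['img'];cv2.imwrite('pics/s6.png',cv2.resize(im[190:310,40:210],None,fx=4.7,fy=4.7,interpolation=2))
o=bot.get_obs();print(o['ee_pos'],o['tcp_rot'],o['wrist_force'])
```

```text
[ 0.59032182 -0.29457793  0.13787803] [ 1.79964110e+02 -6.05757473e-02  5.42933099e+00] [ 0.19365224  0.24382008 -3.36083796]
```

View pics/s6.png

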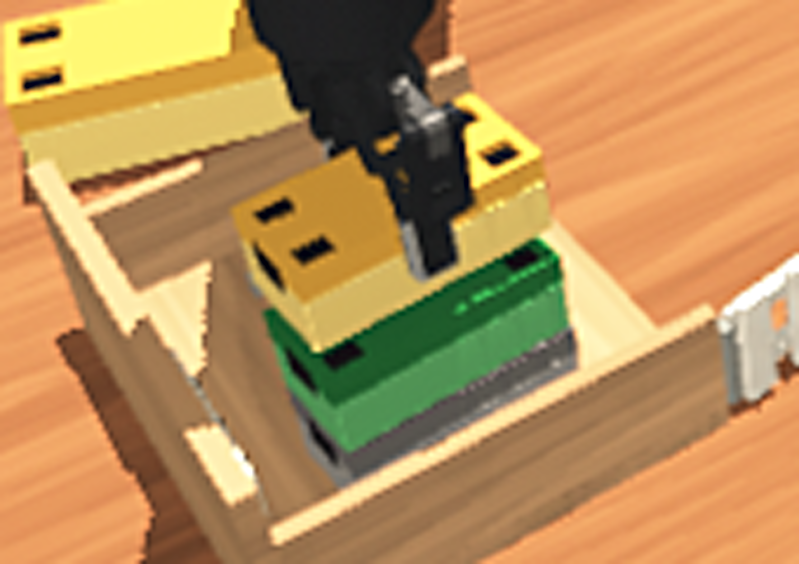

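Now a 1.4 mm correction in x and a slow descent to about 0.125.

send_rows(
  targets=[
    [0.6,1.4,0.1,-3,0],
    [0.6,1.4,0.1,-6,0],
    [0.6,1.4,0.1,-9,0],
    [0.6,1.4,0.1,-11,0],
    [0.6,1.4,0.1,-12.5,0],
    [0.6,1.4,0.1,-12.5,0],
  ],
)

```text
time: 18.45
ee_pos: [0.5914, -0.2946, 0.1241]
tcp_rot: [-180.0, 0.0, 5.4]
wrist_force: [0.3, -0.1, -3.2]
opening: 0.0616
```

send_rows(
  targets=[
    [0.6,0,0,-0.7,0],
    [0.6,0,0,-1.4,0],
    [0.6,0,0,-1.8,0],
    [0.6,0,0,-1.8,0],
  ],
)

```text
time: 18.95
ee_pos: [0.5916, -0.2947, 0.1228]
tcp_rot: [180.0, -0.0, 5.4]
wrist_force: [-0.1, -0.2, 0.1]
opening: 0.0614
```

send_rows(
  targets=[
    [0.2,0,0,0,0],
    [0,0,0,0,0],
    [0,0,0,0,0],
    [0,0,0,20,0],
    [0,0,0,60,0],
    [0,-30,-10,90,0],
    [0,-70,-40,90,0],
    [0,-110,-60,80,0],
    [0,-120,-60,70,0],
    [0,-120,-60,70,0],
  ],
)

```text
time: 20.2
ee_pos: [0.4706, -0.3548, 0.1923]
tcp_rot: [-180.0, 0.0, 5.3]
wrist_force: [0.3, 0.1, -0.2]
opening: 0.0855
```

Run:
```python
from h import *
c=wrist();cv2.imwrite('pics/w7.png',c['img']);print(c['tool'][:3,3].round(4))
c=top('scene');im=c['img'];cv2.imwrite('pics/s7.png',cv2.resize(im[190:310,40:210],None,fx=4.7,fy=4.7,interpolation=2))
```

```text
[ 0.4706 -0.3548  0.1923]
```

View pics/w7.png

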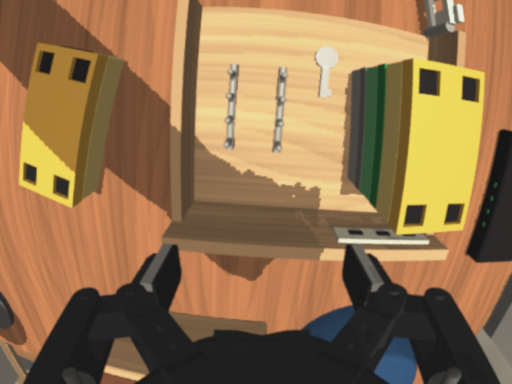

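View pics/s7.png

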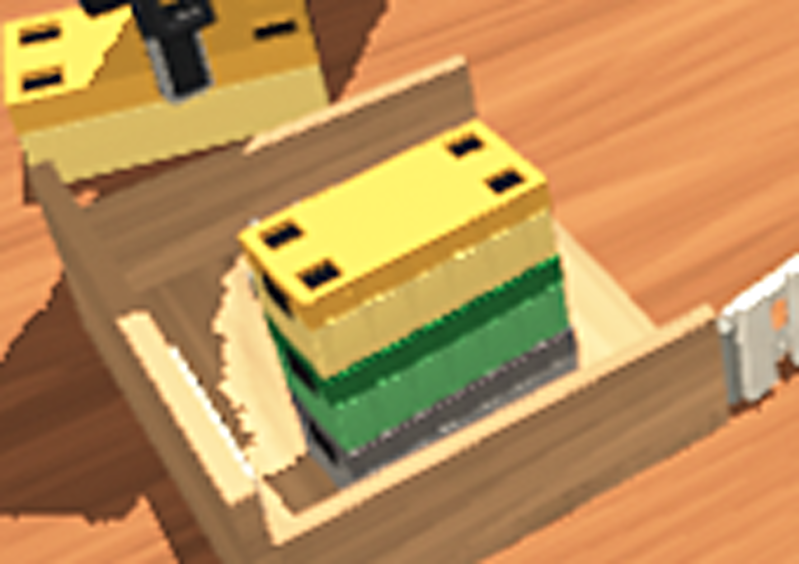

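The stack is neat. In this view the rack tines are nearly end-on, at (231,67..147) and (280,70..148), so I'll measure them.

Run:
```python
from h import *
c=wrist();im=c['img'];cv2.imwrite('pics/w7b.png',cv2.resize(im[55:160,215:300],None,fx=5.7,fy=5.7,interpolation=2))
```

```text
(no output)
```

View pics/w7b.png

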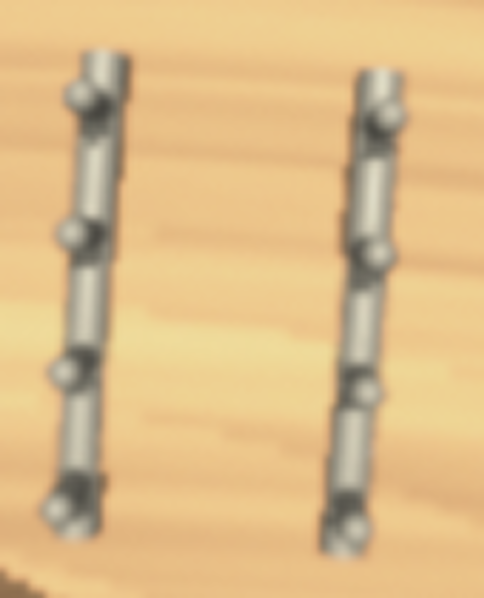

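Run:
```python
from h import *
c=wrist()
L=np.array([(80,96),(73,233),(66,371),(57,509)])/5.7+[215,55]-.4;Rr=np.array([(388,116),(377,254),(365,391),(352,528)])/5.7+[215,55]-.4
A=plane(c,L,.059);B=plane(c,Rr,.059);print(A.round(4).tolist(),B.round(4).tolist())
for X in(A,B): print('yaw',np.degrees(np.arctan2(*(X[3]-X[0])[[1,0]])))
print('ctr',((A+B)/2).mean(0).round(4))
t=top();im=t['img']
# pad stand crop values via top at top plane
hsv=cv2.cvtColor(im,cv2.COLOR_BGR2HSV);m=((im.max(2)<70)).astype(np.uint8);m2=np.zeros_like(m);m2[165:190,158:198]=m[165:190,158:198];print(blobs(m2,20))
P,Q=inhand(c,(398,58,486,232),0,zf=.1575,dark=110,amin=150);print(four(P) if len(P)==4 else P)
```

```text
[[0.4324, -0.2561, 0.059], [0.4332, -0.2786, 0.059], [0.4338, -0.3013, 0.059], [0.434, -0.3244, 0.059]] [[0.4818, -0.255, 0.059], [0.4823, -0.2777, 0.059], [0.4827, -0.3002, 0.059], [0.483, -0.3232, 0.059]]
yaw -88.65011983159634
yaw -89.00189974872394
ctr [ 0.4579 -0.2896  0.059 ]
[(172, [180.7, 176.6], [163, 171, 35, 13])]
[(355, [27.4, 23.8], [20, 12, 16, 24]), (242, [68.6, 30.9], [63, 20, 12, 22]), (221, [83.2, 159.6], [76, 134, 12, 40]), (174, [52.3, 154.5], [46, 147, 14, 16]), (245, [13.0, 156.0], [5, 148, 17, 17])]
[[ 0.5689462  -0.25015193  0.1575    ]
 [ 0.60500904 -0.24674765  0.1575    ]
 [ 0.65019924 -0.34088492  0.1575    ]
 [ 0.61395915 -0.33854943  0.1575    ]
 [ 0.57781915 -0.34205147  0.1575    ]]
```

Run:
```python
from h import *
t=top();print(plane(t,[(180.7,176.6),(163,173),(197,181)],.085).round(4).tolist())
```

```text
[[0.5485, 0.3302, 0.085], [0.5575, 0.3803, 0.085], [0.5373, 0.2841, 0.085]]
```

send_rows(
  targets=[
    [0,0,20,20,0],
    [0,5,70,30,-3],
    [0,10,130,30,-5],
    [0,16,190,30,-8],
    [0,22,250,30,-10],
    [0,28,310,30,-12],
    [0,34,370,30,-14],
    [0,40,430,30,-16],
    [0,46,490,30,-17.7],
    [0,52,550,30,-17.7],
  ],
)

```text
time: 21.75
ee_pos: [0.5228, 0.1983, 0.2242]
tcp_rot: [-179.9, -0.1, -12.3]
wrist_force: [0.3, -1.0, 0.5]
opening: 0.0853
```

send_rows(
  targets=[
    [0,5,45,0,0],
    [0,8,72,0,0],
    [0,8,72,0,0],
    [0,8,72,0,0],
  ],
)

```text
time: 22.25
ee_pos: [0.531, 0.2674, 0.2234]
tcp_rot: [-180.0, -0.0, -12.3]
wrist_force: [-0.6, 0.9, -0.4]
opening: 0.0854
```

Run:
```python
from h import *
c=wrist();cv2.imwrite('pics/w8.png',c['img']);print(c['tool'][:3,3].round(4),bot.get_obs()['tcp_rot'])
```

```text
[0.531  0.2674 0.2234] [-1.79982064e+02 -3.17833870e-02 -1.23184584e+01]
```

View pics/w8.png

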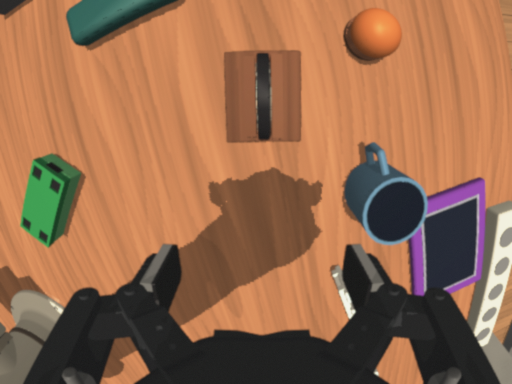

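Run:
```python
from h import *
c=wrist();im=c['img'];cv2.imwrite('pics/w8b.png',cv2.resize(im[44:150,215:310],None,fx=5.6,fy=5.6,interpolation=2))
m=(im[44:150,215:310].max(2)<75).astype(np.uint8);print(blobs(m,30))
for v in range(52,145,6): 
    x=np.flatnonzero(im[v,240:290].max(1)<75)
    if len(x): print(v,x.min()+240,x.max()+240,end='; ')
```

```text
[(984, [47.8, 52.1], [42, 9, 14, 86])]
58 257 268; 64 257 268; 70 257 268; 76 257 267; 82 258 268; 88 257 267; 94 258 269; 100 257 268; 106 258 269; 112 258 269; 118 258 269; 124 257 269; 130 257 269; 136 258 268;
```

View pics/w8b.png

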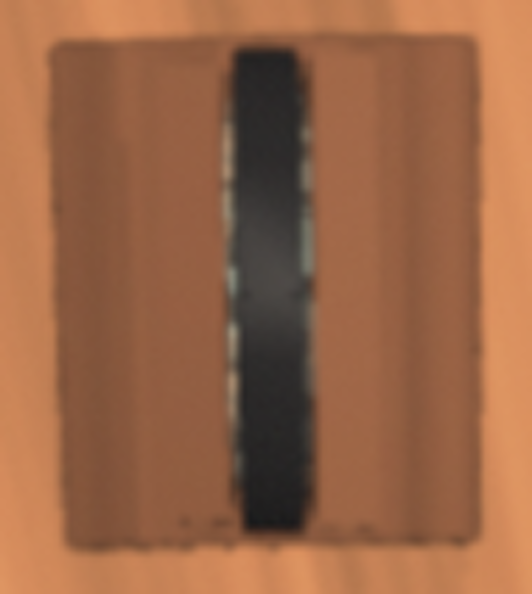

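Run:
```python
from h import *
c=wrist()
E=plane(c,[(262.5,52.2),(263.2,138.6)],.060);print(E.round(4).tolist(),E.mean(0).round(4),np.linalg.norm(E[0]-E[1]),'yaw axis',np.degrees(np.arctan2(*(E[0]-E[1])[[1,0]]))-90)
print('mid top',plane(c,[(263,96)],.103).round(4))
q=np.array([(50,42),(475,35),(480,545),(68,548)])/5.6+[215,44]
X=plane(c,q,.012);print(X.round(4).tolist(),[np.degrees(np.arctan2(*(X[a]-X[b])[[1,0]])) for a,b in((0,3),(1,2),(1,0),(2,3))])
```

```text
[[0.5588, 0.3872, 0.06], [0.5404, 0.2995, 0.06]] [0.5496 0.3434 0.06  ] 0.08958201826646633 yaw axis -11.849472515731478
mid top [[0.5494 0.343  0.103 ]]
[[0.5169, 0.4051, 0.012], [0.6037, 0.3878, 0.012], [0.5828, 0.2798, 0.012], [0.496, 0.2981, 0.012]] [np.float64(78.92120264033159), np.float64(79.03727265844903), np.float64(-11.30416586917747), np.float64(-11.869631445588361)]
```

send_rows(
  targets=[
    [0,10,40,0,0.5],
    [0,19.2,75.8,0,0.5],
    [0,19.2,75.8,-40,0.5],
    [0,19.2,75.8,-80,0.5],
    [0,19.2,75.8,-110,0.5],
    [0,19.2,75.8,-110,0.5],
  ],
)

```text
time: 23.15
ee_pos: [0.5497, 0.3417, 0.1103]
tcp_rot: [179.8, 0.2, -11.9]
wrist_force: [-0.2, -0.0, 0.4]
opening: 0.0855
```

Run:
```python
from h import *
c=wrist();cv2.imwrite('pics/w9.png',c['img']);print(c['tool'][:3,3].round(4),bot.get_obs()['tcp_rot'])
```

```text
[0.5497 0.3417 0.1103] [ 1.79952827e+02  5.00271028e-02 -1.18621294e+01]
```

View pics/w9.png

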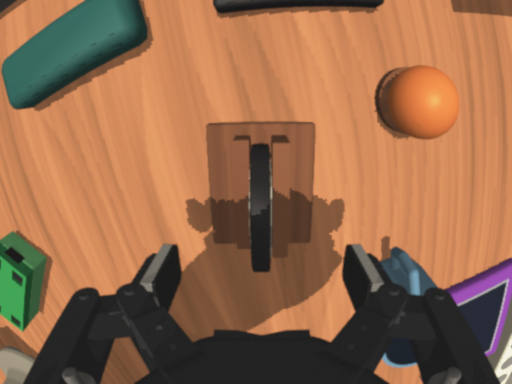

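Run:
```python
from h import *
t=top();c=wrist()
print(plane(t,[(229,139),(209,142)],.085).round(3).tolist(), 'scene check')
im=c['img']
```

```text
[[0.66, 0.199, 0.085], [0.65, 0.255, 0.085]] scene check
```

send_rows(
  targets=[
    [0,0.4,1.3,-20,0],
    [0,0.4,1.3,-39,0],
    [0,0.4,1.3,-39,0],
    [0.4,0.4,1.3,-39,0],
    [0.8,0.4,1.3,-39,0],
    [1,0.4,1.3,-39,0],
    [1,0.4,1.3,-39,0],
    [1,0.4,1.3,-39,0],
    [1,0.4,1.3,-39,0],
    [1,0.4,1.3,-39,0],
  ],
  squeeze=40,
)

```text
time: 24.55
ee_pos: [0.5511, 0.3446, 0.0738]
tcp_rot: [-180.0, -0.0, -11.8]
wrist_force: [-0.1, 0.8, 2.8]
opening: 0.0114
```

Run:
```python
from h import *
o=bot.get_obs();print(o['ee_pos'],o['tcp_rot'],o['wrist_force'],o['torque'],o['opening'])
```

```text
[0.55111616 0.34456066 0.07378418] [-1.79978832e+02 -1.30339025e-02 -1.18066581e+01] [-0.09604815  0.7822785   2.80245773] [0.0483871  0.21396872 0.01950628] 0.011412350653120018
```

send_rows(
  targets=[
    [1,0,0,15,0],
    [1,0,0,40,0],
    [1,0,0,80,0],
    [1,0,0,120,0],
    [1,0,0,145,0],
    [1,0,0,145,0],
  ],
)

```text
time: 25.3
ee_pos: [0.5518, 0.3448, 0.2211]
tcp_rot: [-179.8, -0.2, -11.8]
wrist_force: [0.6, 0.6, -1.5]
opening: 0.0117
```

Run:
```python
from h import *
o=bot.get_obs();print(o['wrist_force'],o['torque'],o['opening'])
c=wrist();cv2.imwrite('pics/w10.png',c['img']);print(c['tool'][:3,3].round(4))
c=top('scene');im=c['img'];cv2.imwrite('pics/s10.png',cv2.resize(im[80:230,240:400],None,fx=4,fy=4,interpolation=2))
```

```text
[ 0.58565058  0.57400128 -1.51686071] [ 0.02900106 -0.03506484  0.01608517] 0.01169179549131763
[0.5518 0.3448 0.2211]
```

View pics/w10.png

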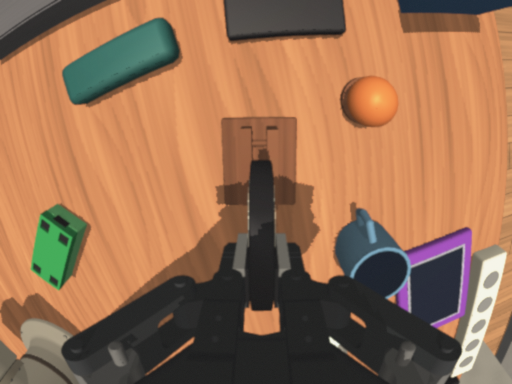

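View pics/s10.png

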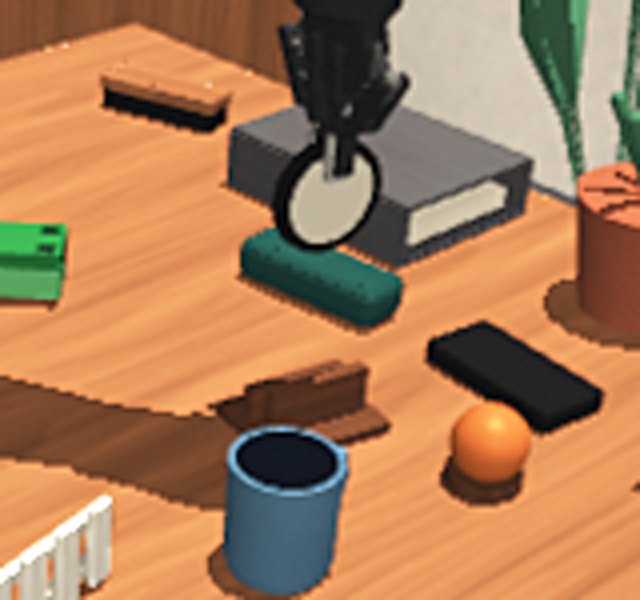

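send_rows(
  targets=[
    [1,-13,-55,0,-7],
    [1,-27,-115,0,-14],
    [1,-40,-172,0,-22],
    [1,-54,-230,0,-30],
    [1,-68,-288,0,-38],
    [1,-82,-346,0,-46],
    [1,-96,-404,0,-54],
    [1,-110,-462,0,-62],
    [1,-124,-520,0,-70],
    [1,-138,-578,0,-77],
  ],
)

```text
time: 26.65
ee_pos: [0.4117, -0.2351, 0.2169]
tcp_rot: [179.9, 0.1, -89.1]
wrist_force: [0.9, -0.3, -1.2]
opening: 0.0112
```

send_rows(
  targets=[
    [1,-12,-45,0,0],
    [1,-14,-56,0,0],
    [1,-14,-56,0,0],
    [1,-14,-56,0,0],
  ],
)

```text
time: 27.15
ee_pos: [0.3993, -0.2885, 0.2181]
tcp_rot: [180.0, 0.0, -88.7]
wrist_force: [-0.1, -0.5, -0.7]
opening: 0.0113
```

Run:
```python
from h import *
c=wrist();cv2.imwrite('pics/w11.png',c['img']);print(c['tool'][:3,3].round(4),bot.get_obs()['tcp_rot'])
im=c['img'];cv2.imwrite('pics/w11b.png',cv2.resize(im[60:320,190:340],None,fx=2.3,fy=2.3,interpolation=2))
```

```text
[ 0.3993 -0.2885  0.2181] [ 1.79989754e+02  2.23153983e-02 -8.87168634e+01]
```

View pics/w11.png

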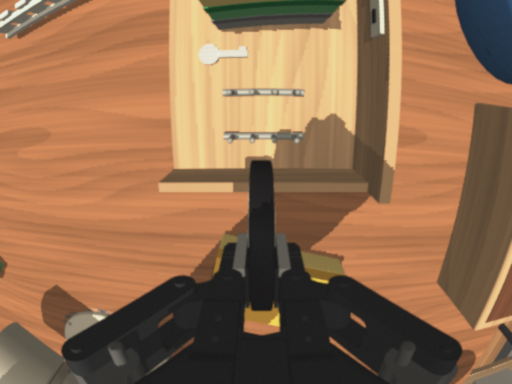

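View pics/w11b.png

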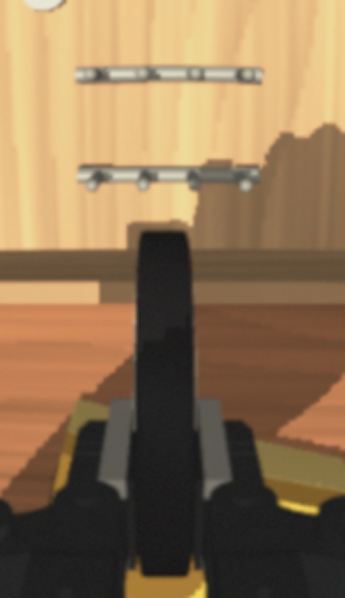

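Run:
```python
from h import *
c=wrist();im=c['img'];cv2.imwrite('pics/w11c.png',cv2.resize(im[80:180,215:312],None,fx=6,fy=6,interpolation=2))
for v in range(165,235,12):
    x=np.flatnonzero(im[v,235:290].max(1)<70);print(v,x.min()+235,x.max()+235,end='; ')
```

```text
165 251 271; 177 249 272; 189 250 272; 201 250 273; 213 249 273; 225 249 273;
```

View pics/w11c.png

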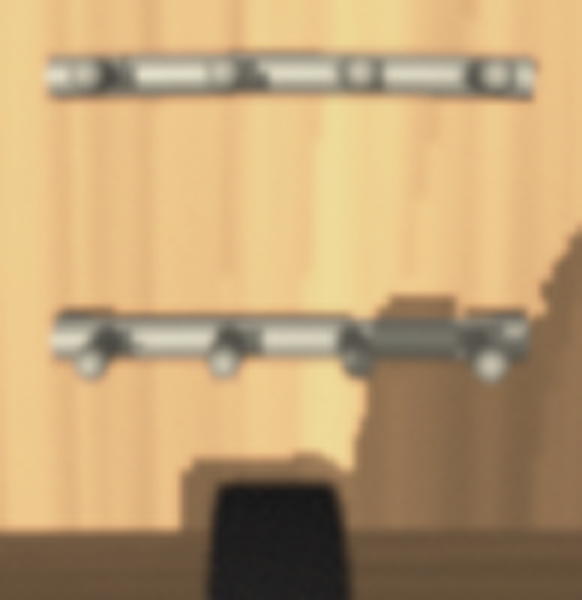

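Run:
```python
from h import *
c=wrist()
T=np.linalg.inv(c['tool'])
L=np.array([(88,73),(222,72),(360,71),(496,75)])/6+[215,80]-.4;Rr=np.array([(91,362),(224,361),(357,362),(489,365)])/6+[215,80]-.4
A=plane(c,L,.059);B=plane(c,Rr,.059);M=(A+B)/2
print(M.round(4).tolist(),'ctr',M.mean(0).round(4),M[1:3].mean(0).round(4))
for X in(A,B):print('yaw',np.degrees(np.arctan2(*(X[3]-X[0])[[1,0]])))
tf=lambda P:(P@T[:3,:3].T+T[:3,3]).round(4).tolist()
print('slot in tool',tf(M[1:3].mean(0)[None]))
z=c['tool'][2,3]-.0158   # pad centre height
print('pad far end in tool',tf(plane(c,[(261.0,161)],z)),'upper rim ~',tf(plane(c,[(261.0,213)],z+.03)),tf(plane(c,[(261.2,189)],z+.02)))
```

```text
[[0.4575, -0.2558, 0.059], [0.4579, -0.2785, 0.059], [0.4585, -0.3013, 0.059], [0.4587, -0.324, 0.059]] ctr [ 0.4581 -0.2899  0.059 ] [ 0.4582 -0.2899  0.059 ]
yaw -88.90079510161853
yaw -89.09741600166156
slot in tool [[0.0028, -0.0586, 0.1594]]
pad far end in tool [[0.0009, -0.0443, 0.0158]] upper rim ~ [[0.0009, -0.0262, -0.0142]] [[0.001, -0.0347, -0.0042]]
```

send_rows(
  targets=[
    [1,30,-1.5,0,-0.2],
    [1,59.5,-1.5,0,-0.2],
    [1,59.5,-1.5,-40,-0.2],
    [1,59.5,-1.5,-75,-0.2],
    [1,59.5,-1.5,-90,-0.2],
    [1,59.5,-1.5,-90,-0.2],
    [1,59.5,-1.5,-90,-0.2],
  ],
)

```text
time: 28.18
ee_pos: [0.4592, -0.2913, 0.1302]
tcp_rot: [-179.9, -0.1, -89.0]
wrist_force: [0.5, -0.6, -0.5]
opening: 0.0114
```

Run:
```python
from h import *
o=bot.get_obs();print(o['ee_pos'],o['tcp_rot'],o['wrist_force'])
im=wrist()['img'];cv2.imwrite('pics/w12.png',cv2.resize(im[100:330,150:370],None,fx=2.6,fy=2.6,interpolation=2))
c=top('scene');im=c['img'];cv2.imwrite('pics/s12.png',cv2.resize(im[190:300,60:180],None,fx=5.4,fy=5.4,interpolation=2))
```

```text
[ 0.45916711 -0.29129771  0.13015897] [-1.79893622e+02 -6.88036000e-02 -8.89988701e+01] [ 0.54230079 -0.6243568  -0.53044108]
```

View pics/s12.png

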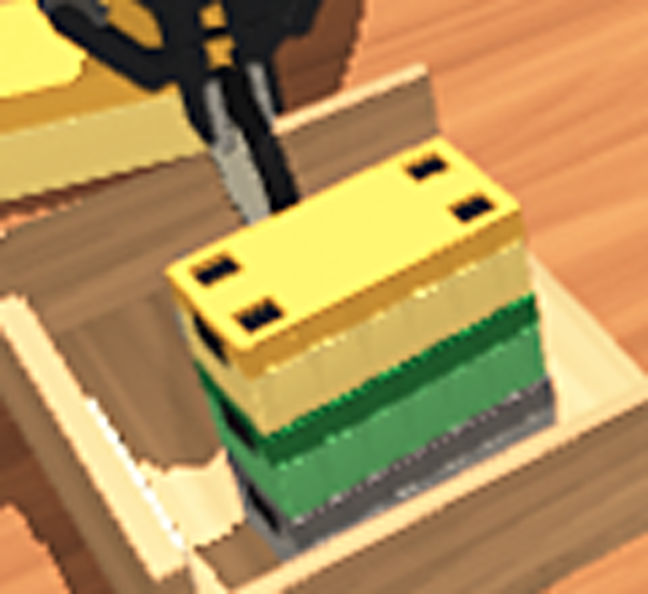

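View pics/w12.png

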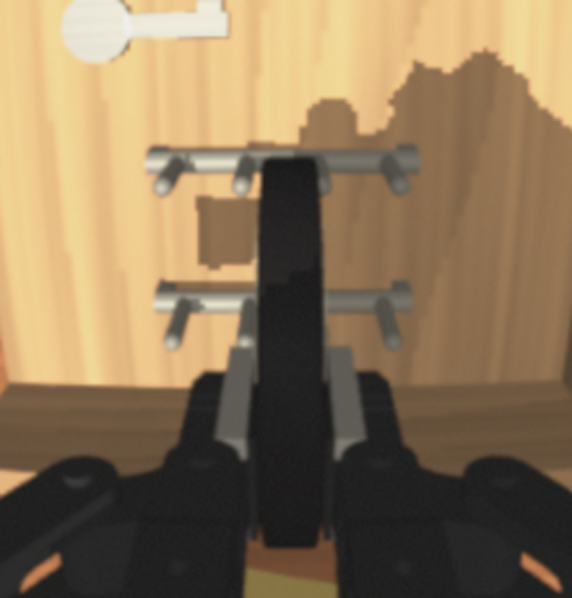

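send_rows(
  targets=[
    [1,-0.4,1.5,0,0],
    [1,-0.4,1.5,0,0],
    [1,-0.4,1.5,-8,0],
    [1,-0.4,1.5,-14,0],
    [1,-0.4,1.5,-18,0],
    [1,-0.4,1.5,-18,0],
  ],
)

```text
time: 29.02
ee_pos: [0.4579, -0.2894, 0.11]
tcp_rot: [180.0, 0.0, -89.0]
wrist_force: [0.1, -0.6, -1.8]
opening: 0.0114
```

Run:
```python
from h import *
o=bot.get_obs();print(o['ee_pos'],o['tcp_rot'],o['wrist_force'],o['torque'])
im=wrist()['img'];cv2.imwrite('pics/w13.png',cv2.resize(im[100:330,150:370],None,fx=2.6,fy=2.6,interpolation=2))
```

```text
[ 0.45793654 -0.28942509  0.10996099] [ 1.79959859e+02  2.48009577e-02 -8.90090670e+01] [ 0.08548812 -0.63213411 -1.80952024] [0.00665127 0.00799269 0.01852056]
```

View pics/w13.png

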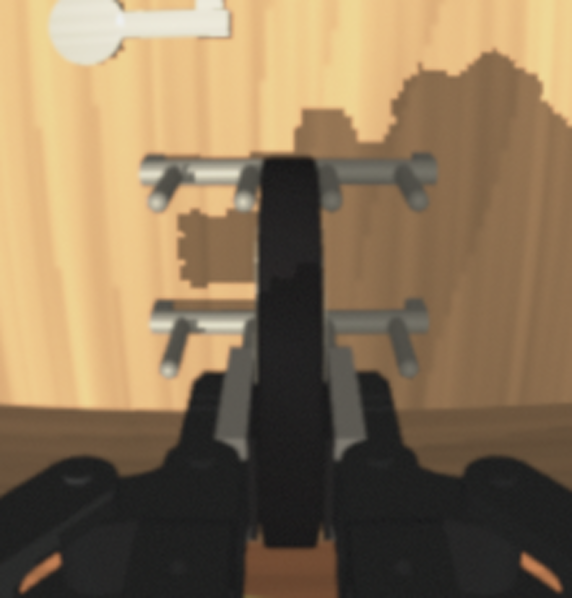

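send_rows(
  targets=[
    [1,0,0,-8,0],
    [1,0,0,-15,0],
    [1,0,0,-20,0],
    [1,0,0,-23,0],
    [1,0,0,-25,0],
    [1,0,0,-26,0],
    [1,0,0,-26,0],
  ],
)

```text
time: 29.95
ee_pos: [0.4582, -0.2896, 0.0845]
tcp_rot: [-180.0, -0.0, -89.0]
wrist_force: [0.5, 0.4, -1.5]
opening: 0.0117
```

send_rows(
  targets=[
    [1,0,0,-0.8,0],
    [1,0,0,-1.6,0],
    [1,0,0,-2.2,0],
    [1,0,0,-2.2,0],
  ],
)

```text
time: 30.45
ee_pos: [0.4584, -0.2896, 0.0827]
tcp_rot: [-180.0, -0.0, -89.0]
wrist_force: [-0.5, 0.9, 3.6]
opening: 0.0116
```

send_rows(
  targets=[
    [0.8,0,0,0,0],
    [0.5,0,0,0,0],
    [0.3,0,0,0,0],
    [0.3,0,0,0,0],
    [0.3,0,0,20,0],
    [0.3,0,0,60,0],
    [0.3,0,0,100,0],
    [0.3,-60,0,130,0],
    [0.3,-60,0,130,0],
  ],
)

```text
time: 31.58
ee_pos: [0.3969, -0.29, 0.2151]
tcp_rot: [-179.8, -0.1, -89.1]
wrist_force: [0.6, -0.6, 0.1]
opening: 0.0599
```

Run:
```python
from h import *
o=bot.get_obs();print(o['ee_pos'],o['wrist_force'])
im=wrist()['img'];cv2.imwrite('pics/w14.png',im)
c=top();im=c['img'];cv2.imwrite('pics/t14.png',cv2.resize(im[70:260,230:470],None,fx=3,fy=3,interpolation=2))
```

```text
[ 0.39689638 -0.29001878  0.21514972] [ 0.64715365 -0.61464907  0.10539584]
```

View pics/w14.png

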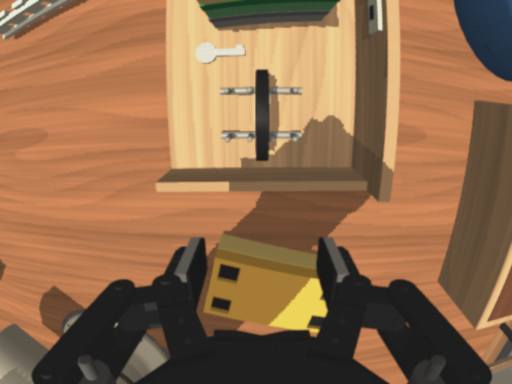

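View pics/t14.png

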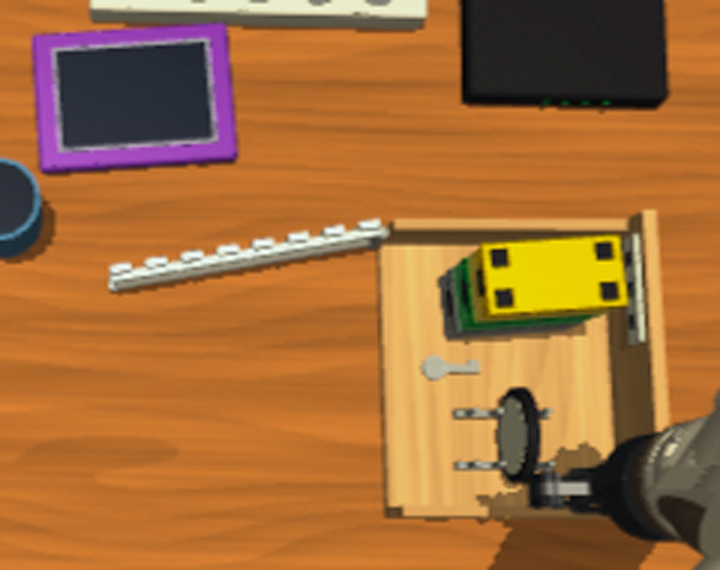

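Run:
```python
from h import *
t=top()
px=np.array([(382,227),(112,277),(385,235),(112,287),(235,160),(40,170),(38,220)])/3+[230,70]
X=plane(t,px,.07);X2=plane(t,px,.018)
print(X.round(4).tolist());print('tablet',X2[4:].round(3).tolist())
d=X[1]-X[0];print('leaf dir deg',np.degrees(np.arctan2(d[1],d[0])),np.linalg.norm(d))
# expected hinge from cubby frame
ang=np.radians(1.1);yd=np.array([np.cos(ang),np.sin(ang)]);xd=np.array([yd[1],-yd[0]])
O=np.array([.458,-.2895])+.065*yd;print('cubby',O,'front-left',O-.110*xd+.13*yd,'xd',xd)
```

```text
[[0.6538, -0.1664, 0.07], [0.5986, 0.0891, 0.07], [0.646, -0.1691, 0.07], [0.589, 0.0889, 0.07], [0.7162, -0.0262, 0.07], [0.7015, 0.1605, 0.07], [0.6522, 0.1609, 0.07]]
tablet [[0.732, -0.032, 0.018], [0.717, 0.163, 0.018], [0.666, 0.163, 0.018]]
leaf dir deg 102.18101111891582 0.2613411178181458
cubby [ 0.52298802 -0.28825217] front-left [ 0.65085235 -0.17577677] xd [ 0.01919744 -0.99981571]
```

send_rows(
  targets=[
    [0.6,20,30,0,8],
    [1,45,70,0,16],
    [1,75,115,0,24],
    [1,110,160,0,32],
    [1,145,205,0,40],
    [1,180,250,0,48],
    [1,215,290,0,56],
    [1,248,324,0,64],
    [1,248,324,0,72],
    [1,248,324,0,79],
  ],
)

```text
time: 32.98
ee_pos: [0.6468, 0.036, 0.2095]
tcp_rot: [180.0, 0.2, -9.7]
wrist_force: [-0.5, -0.3, -0.1]
opening: 0.0
```

send_rows(
  targets=[
    [1,0,0,-50,0],
    [1,0,0,-100,0],
    [1,0,0,-100,0],
  ],
)

```text
time: 33.35
ee_pos: [0.6436, 0.035, 0.1064]
tcp_rot: [179.9, 0.5, -10.0]
wrist_force: [-0.0, 0.2, 0.4]
opening: -0.0002
```

Run:
```python
from h import *
o=bot.get_obs();print(o['ee_pos'],o['tcp_rot'],o['wrist_force'],o['opening'])
im=wrist()['img'];cv2.imwrite('pics/w15.png',im)
p=np.array(o['ee_pos'][:2]);H=np.array([.648,-.170]);r=.2
for th,d in [(102.2,40),(102.2,28)]+[(x,20) for x in np.linspace(106,181,16)]:
    t=np.radians(th);u=np.array([np.cos(t),np.sin(t)]);n=np.array([u[1],-u[0]]);q=H+r*u+d*1e-3*n
    print(round(th,1),d,((q-p)*1e3).round(0),q.round(3))
```

```text
[0.64362793 0.03495896 0.10642139] [179.87897979   0.54161798  -9.97073587] [-0.01824021  0.17805734  0.44995817] -0.0002321770253100057
102.2 40 [ 1. -1.] [0.645 0.034]
102.2 28 [-11.  -4.] [0.633 0.031]
106.0 20 [-32.  -7.] [0.612 0.028]
111.0 20 [-49. -11.] [0.595 0.024]
116.0 20 [-65. -16.] [0.578 0.019]
121.0 20 [-81. -23.] [0.562 0.012]
126.0 20 [-97. -31.] [0.547 0.004]
131.0 20 [-112.  -41.] [ 0.532 -0.006]
136.0 20 [-126.  -52.] [ 0.518 -0.017]
141.0 20 [-138.  -64.] [ 0.505 -0.029]
146.0 20 [-150.  -77.] [ 0.493 -0.042]
151.0 20 [-161.  -91.] [ 0.483 -0.056]
156.0 20 [-170. -105.] [ 0.473 -0.07 ]
161.0 20 [-178. -121.] [ 0.465 -0.086]
166.0 20 [-185. -137.] [ 0.459 -0.102]
171.0 20 [-190. -154.] [ 0.454 -0.119]
176.0 20 [-194. -171.] [ 0.45  -0.136]
181.0 20 [-196. -188.] [ 0.448 -0.153]
```

View pics/w15.png

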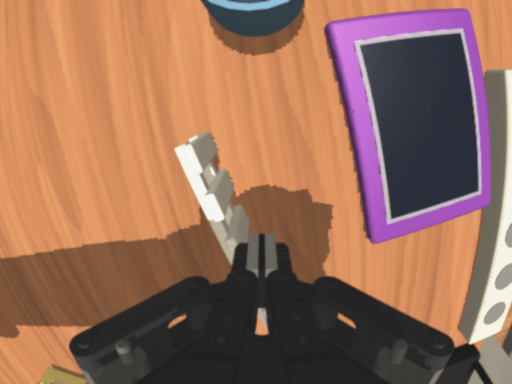

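Run:
```python
from h import *
c=wrist()
X=plane(c,[(178,149),(200,134),(212,216),(233,258),(247,226)],.07);print(X.round(4).tolist())
```

```text
[[0.6002, 0.09, 0.07], [0.6165, 0.0965, 0.07], [0.6119, 0.041, 0.07], [0.619, 0.0062, 0.07], [0.6339, 0.0297, 0.07]]
```

Run:
```python
from h import *
c=wrist();im=c['img'];cv2.imwrite('pics/w16.png',cv2.resize(im[120:290,150:300],None,fx=4,fy=3.5,interpolation=2))
o=bot.get_obs();print(o['ee_pos'],o['tcp_rot'],o['q'])
H=np.array([.648,-.170]);t=np.radians(102.2);u=np.array([np.cos(t),np.sin(t)]);n=np.array([u[1],-u[0]])
print(proj(c,[[*(H+r*u+s*n),z] for r,s,z in [(.262,-.007,.072),(.262,.007,.072),(.262,.007,.006),(.2,.007,.072),(.2,-.007,.072),(.2,.007,.006)]]).round(0).tolist())
t=top();cv2.imwrite('pics/t16.png',cv2.resize(t['img'][120:190,250:380],None,fx=6,fy=6,interpolation=2))
```

```text
[0.64715756 0.03483573 0.11422684] [-1.79969812e+02 -1.13800032e-01 -9.98640565e+00] [3.07957283e+00 1.76577428e+01 1.18281539e+01 8.40527326e+01
 3.67944970e-03 1.03065952e+02]
[[158.0, 161.0], [176.0, 153.0], [197.0, 138.0], [216.0, 234.0], [198.0, 240.0], [226.0, 201.0]]
```

View pics/w16.png

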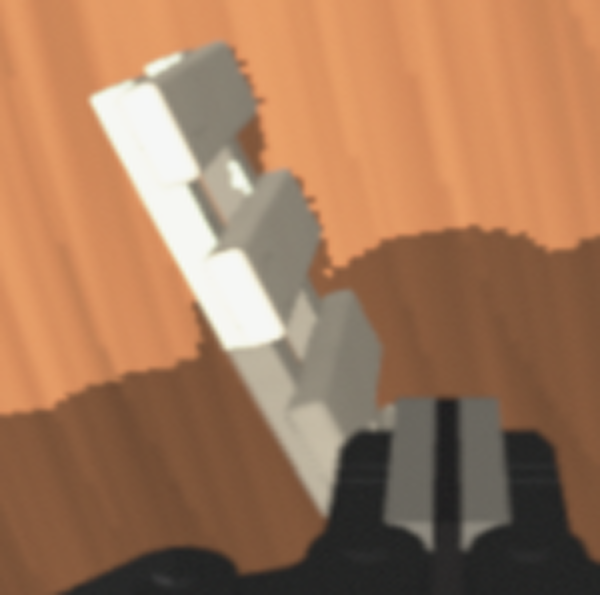

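View pics/t16.png

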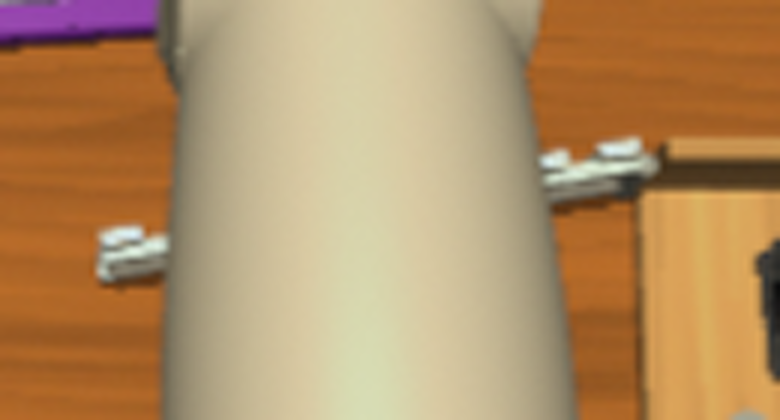

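Run:
```python
from h import *
c=wrist()
f=lambda p:np.array(p)/[4,3.5]+[150,120]
print(plane(c,[f((92,100)),f((325,515)),f((190,180)),f((280,345))],.070).round(4).tolist())
t=top();g=lambda p:np.array(p)/6+[250,120]
print(plane(t,[g((102,280)),g((105,235)),g((640,185)),g((655,165)),g((645,145))],.072).round(4).tolist(),plane(t,[g((102,280))],.006))
```

```text
[[0.5981, 0.0903, 0.07], [0.6176, -0.0042, 0.07], [0.611, 0.072, 0.07], [0.6185, 0.0363, 0.07]]
[[0.5857, 0.0898, 0.072], [0.6074, 0.0889, 0.072], [0.6381, -0.1639, 0.072], [0.648, -0.1711, 0.072], [0.6577, -0.1664, 0.072]] [[0.59901448 0.08868557 0.006     ]]
```

Run:
```python
from h import *
o=bot.get_obs()
p=np.array(o['ee_pos'][:2]);H=np.array([.655,-.172]);r=.2
for th,d in [(101.7,28)]+[(x,22) for x in np.linspace(103,173,15)]:
    t=np.radians(th);u=np.array([np.cos(t),np.sin(t)]);n=np.array([u[1],-u[0]]);q=H+r*u+d*1e-3*n
    print(round(th,1),d,((q-p)*1e3).round(0))
```

```text
101.7 28 [-5. -5.]
103.0 22 [-16.  -7.]
108.0 22 [-33. -10.]
113.0 22 [-50. -14.]
118.0 22 [-67. -20.]
123.0 22 [-83. -27.]
128.0 22 [-98. -35.]
133.0 22 [-113.  -45.]
138.0 22 [-126.  -56.]
143.0 22 [-139.  -69.]
148.0 22 [-150.  -82.]
153.0 22 [-161.  -96.]
158.0 22 [-170. -111.]
163.0 22 [-177. -127.]
168.0 22 [-183. -143.]
173.0 22 [-188. -160.]
```

send_rows(
  targets=[
    [1,0,0,-40,0],
    [1,0,0,-79,0],
    [1,0,0,-79,0],
  ],
)

```text
time: 34.02
ee_pos: [0.645, 0.0343, 0.0318]
tcp_rot: [180.0, 0.2, -10.0]
wrist_force: [0.3, 0.8, 0.8]
opening: -0.0
```

send_rows(
  targets=[
    [1,-8,-6,0,0],
    [1,-16,-7,0,0],
    [1,-26,-9,0,0],
    [1,-37,-11,0,0],
    [1,-50,-14,0,0],
    [1,-63,-19,0,0],
    [1,-76,-24,0,0],
    [1,-89,-30,0,0],
    [1,-102,-38,0,0],
    [1,-113,-45,0,0],
  ],
)

```text
time: 35.28
ee_pos: [0.5324, -0.0111, 0.0334]
tcp_rot: [-180.0, -0.0, -10.0]
wrist_force: [2.1, -0.9, 3.6]
opening: 0.0004
```

send_rows(
  targets=[
    [1,-13,-11,0,0],
    [1,-26,-24,0,0],
    [1,-37,-37,0,0],
    [1,-48,-51,0,0],
    [1,-55,-62,0,0],
    [1,-61,-73,0,0],
    [1,-67,-84,0,0],
    [1,-70,-95,0,0],
    [1,-72,-105,0,0],
    [1,-72,-105,0,0],
  ],
)

```text
time: 36.52
ee_pos: [0.461, -0.1162, 0.0331]
tcp_rot: [180.0, 0.0, -10.1]
wrist_force: [0.1, -0.2, 0.4]
opening: -0.0002
```

Run:
```python
from h import *
o=bot.get_obs();print(o['ee_pos'],o['tcp_rot'],o['wrist_force'])
im=wrist()['img'];cv2.imwrite('pics/w17.png',im)
c=top('scene');im=c['img'];cv2.imwrite('pics/s17.png',cv2.resize(im[150:330,40:300],None,fx=3,fy=3,interpolation=2))
```

```text
[ 0.46103168 -0.11622591  0.03313082] [ 1.79993542e+02  1.38986570e-02 -1.00649889e+01] [ 0.06583229 -0.2203887   0.42436502]
```

View pics/s17.png

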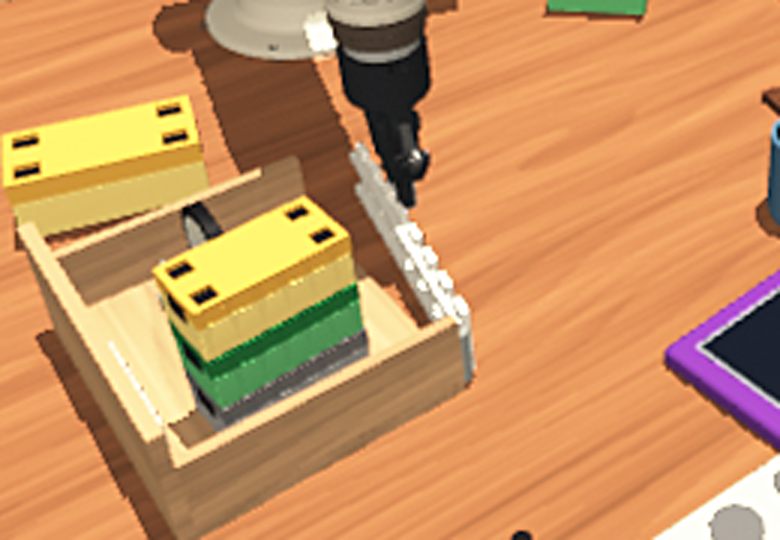

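View pics/w17.png

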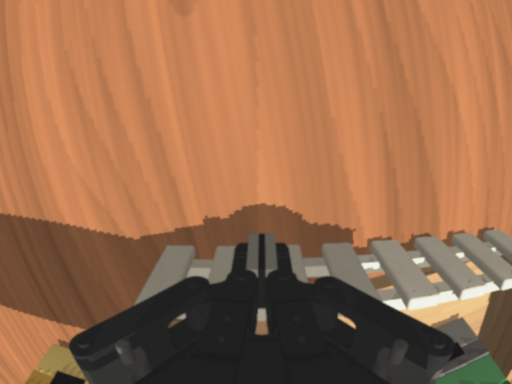

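send_rows(
  targets=[
    [1,-2,-5,0,0],
    [1,-4,-10,0,0],
    [1,-5,-15,0,0],
    [1,-6,-20,0,0],
    [1,-7,-25,0,0],
    [1,-7,-29,0,0],
    [1,-8,-32,0,0],
    [1,-8,-32,0,0],
  ],
)

```text
time: 37.62
ee_pos: [0.4531, -0.1478, 0.0333]
tcp_rot: [180.0, 0.0, -10.0]
wrist_force: [-0.3, 0.2, -0.2]
opening: -0.0001
```

send_rows(
  targets=[
    [1,0,-3,0,0],
    [1,0,-5,0,0],
    [1,0,-7,0,0],
    [1,0,-7,0,0],
  ],
)

```text
time: 38.12
ee_pos: [0.4531, -0.1522, 0.0332]
tcp_rot: [-179.7, 0.1, -9.9]
wrist_force: [-0.7, 16.5, 2.8]
opening: 0.0002
```

send_rows(
  targets=[
    [1,0,5,0,0],
    [1,0,15,0,0],
    [1,0,40,10,0],
    [1,0,50,60,0],
    [1,-40,60,120,0],
    [1,-80,90,170,0],
    [1,-90,100,190,0],
    [1,-90,100,190,0],
  ],
)

```text
time: 39.12
ee_pos: [0.3632, -0.0538, 0.2263]
tcp_rot: [180.0, -0.3, -9.9]
wrist_force: [0.4, 0.8, -0.6]
opening: 0.0001
```

Run:
```python
from h import *
o=bot.get_obs();print(o['time'],o['ee_pos'])
c=top('scene');im=c['img'];cv2.imwrite('pics/s18.png',cv2.resize(im[180:320,40:220],None,fx=4.2,fy=4.2,interpolation=2))
c=top();im=c['img'];cv2.imwrite('pics/t18.png',cv2.resize(im[120:260,330:470],None,fx=4.2,fy=4.2,interpolation=2))
```

```text
39.125 [ 0.3632094  -0.0538126   0.22627476]
```

View pics/s18.png

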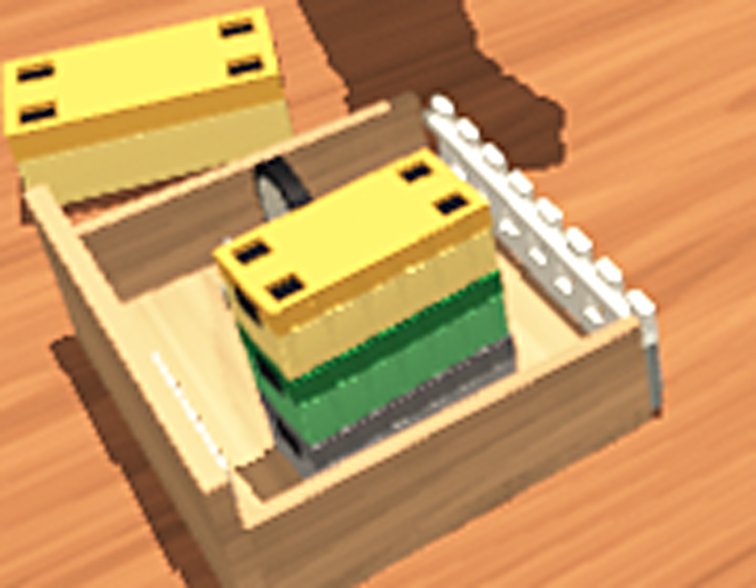

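View pics/t18.png

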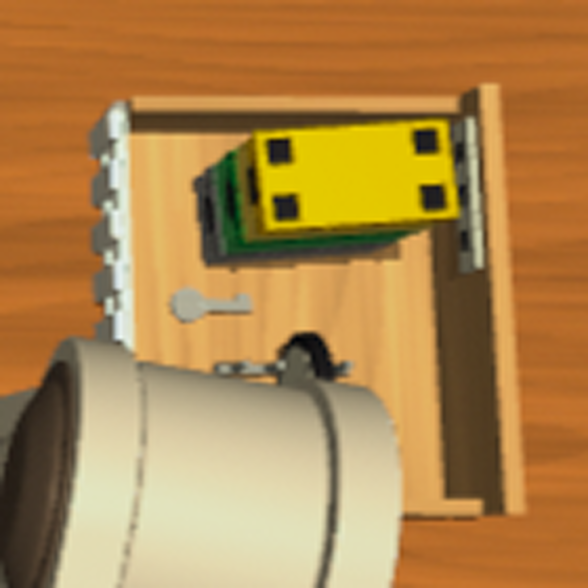

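send_rows(
  targets=[
    [1,0,55,0,0],
    [1,0,110,0,0],
    [1,0,165,0,0],
    [1,0,220,0,0],
    [1,0,260,0,0],
    [1,0,260,0,0],
  ],
)

```text
time: 39.98
ee_pos: [0.3629, 0.2072, 0.2211]
tcp_rot: [179.9, 0.2, -9.8]
wrist_force: [-0.1, 0.7, 0.0]
opening: -0.0003
```

Run:
```python
from h import *
c=top();im=c['img'];cv2.imwrite('pics/t19.png',cv2.resize(im[120:260,330:470],None,fx=4.2,fy=4.2,interpolation=2));cv2.imwrite('pics/t19f.png',im)
```

```text
(no output)
```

View pics/t19.png

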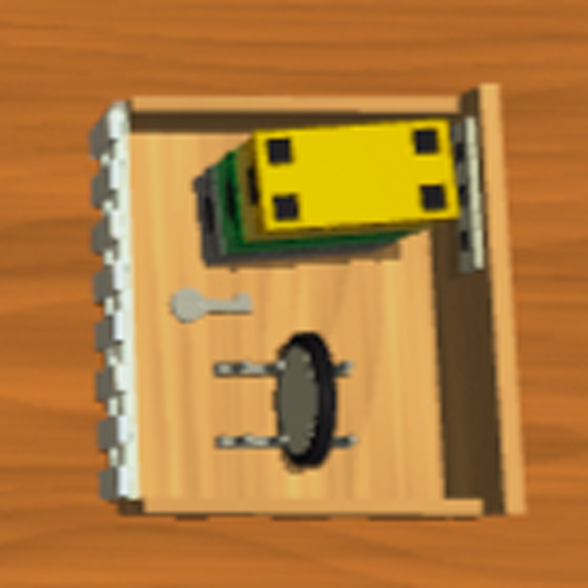

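View pics/t19f.png

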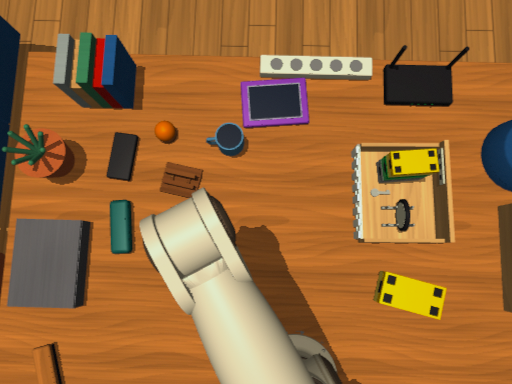

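Run:
```python
from h import *
c=top();g=lambda p:np.array(p)/4.2+[330,120]
X=plane(c,[g((130,110)),g((138,498))],.072);d=X[1]-X[0];print(X.round(4),'leaf dir',np.degrees(np.arctan2(d[1],d[0]))%360,'want ~181.1')
o=bot.get_obs();print(o['wrist_force'])
```

```text
[[ 0.652  -0.1762  0.072 ]
 [ 0.3907 -0.1789  0.072 ]] leaf dir 180.58875242577386 want ~181.1
[ 0.18664896 -1.51184268  0.20752281]
```

```bash
python3 -c "
from workcell import bot
print(bot.job_done())"
```

```text
the job is handed in; nothing more can be done
None
```

The whole job was done in the order asked and handed in at about 40 s of the 72 s.

- **Boxes:** I used the green box farther from the base and the smaller yellow box. The green went onto the grey one and the yellow onto the green. Each descent passed the lid level with no contact force and first met support at about the seated height. The pictures show a straight stack.
- **Pad:** I lifted it from the walnut stand and lowered it into the middle slot, where it touched down on the rails at the expected height. It stands upright on its own in the last top view.
- **Gate:** I pushed it shut until it pressed back with 16.5 N at its stop, then backed away. In the last picture the leaf reads 180.6° against about 181.1° wanted, which is within how well I can read the edge.
- **Everything else:** the last overview shows the bystanders and the other boxes where they were, with the robot clear of everything.

**Checks that disagreed:**
- The top and wrist cameras differed by about 2 mm throughout.
- Two readings of the rack's position differed by about 2 mm, so I centred the pad by eye against the tines just before lowering.
- My first estimate of the open gate's line was several millimetres off. I corrected it from the wrist view before touching the gate.

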